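Scribe a line across hardwood blocks in a swing-bar jig

TASK

Lay every loose hardwood block that is on the bench flat in the marking jig, one to a pocket, then push the free end of the pivoting steel bar over them until it rests against its stop. Take the scriber from its stand and, holding it upright with its point lightly at the level of the blocks' top faces (also over an empty pocket), draw it slowly (never faster than 10 cm/s) along the bar's left edge past all three pockets, from the pivot end to the stop. Hang the scriber back in its stand and swing the bar well clear again (at least 35 degrees), leaving the blocks in their pockets and the jar of screws and the glue bottle where they stand.

Things in the scene. Friction and masses are not known exactly. Their poses are not given: they have to be found in the camera images.
- jig: Marking jig, fixed: plywood base 10 mm thick. Origin on the bench under the middle pocket's centre; x runs along the row of pockets from the bar's pin to the stop (away from the robot and a little left), y left, z up. Base x -170..150, y +-55 mm. Pockets at x = -66, 0, 66. Bar's pin at x = -150, y = -5. Steel stop post, 12 mm diameter, top at z = 46, at x = 125, y = 14.5.
- pocket1 (a point): Centre of the floor (10 mm over the bench) of the pocket nearest the pin; axes as the jig. The pocket is 50 mm (x) by 78 mm (y) inside ribs 5 mm high; a block lies in it with its 70 mm length along y, its top 30 mm over the bench.
- pocket2 (a point): Centre of the floor (10 mm over the bench) of the middle pocket; axes as the jig. The pocket is 50 mm (x) by 78 mm (y) inside ribs 5 mm high; a block lies in it with its 70 mm length along y, its top 30 mm over the bench.
- pocket3 (a point): Centre of the floor (10 mm over the bench) of the pocket nearest the stop; axes as the jig. The pocket is 50 mm (x) by 78 mm (y) inside ribs 5 mm high; a block lies in it with its 70 mm length along y, its top 30 mm over the bench.
- bar (a joint): Angle (rad) of the steel bar about its upright pin: 0 = against the stop, lying along the jig's x over the pockets, left edge then at y = +8 mm; grows to 0.9 (limit) as its free end swings to the robot's right. Starts at 0.66 to 0.74. Stiff hinge (0.2 N m): stays where left. 297 x 26 x 6 mm, underside 33 mm, top 39 mm over the bench, 3 mm above lying blocks.
- bar_knob (a point): Middle of the upright wooden knob on the bar's free end, 280 mm from the pin: 18 mm diameter, from z = 39 to z = 75 over the bench; this point is at z = 57. Push it sideways to swing the bar; it may hang out over the bench's rounded edge.
- stand: Scriber stand, fixed: dark wooden bracket with a foot 80 x 80 x 3 mm and an upper plate 64 x 64 mm whose top is at z = 66 mm, with a through hole of 26 mm diameter in its middle. Origin on the bench under the hole's centre, z up.
- scriber: Scriber, 135 mm long, loose, hanging upright in the stand by its collar. Origin at its point, z up along it. Point 3 mm across, widening to 7 mm at z = 25 and 16 mm at z = 42; collar 32 mm across from z = 60 to 66; round wooden handle 18 mm across from z = 66 to 135, gripped from above. Hung up, its point is 6 mm over the bench.
- block1: Hardwood offcut block 42 x 70 x 20 mm (x, y, z), 50 g, origin at the centre of its underside, z up; starts flat on the bench to the left of the jig. Two or three such blocks are present; an absent one reads None.
- block2: Hardwood offcut block 42 x 70 x 20 mm (x, y, z), 50 g, origin at the centre of its underside, z up; starts flat on the bench to the left of the jig. Two or three such blocks are present; an absent one reads None.
- block3: Hardwood offcut block 42 x 70 x 20 mm (x, y, z), 50 g, origin at the centre of its underside, z up; starts flat on the bench to the left of the jig. Two or three such blocks are present; an absent one reads None.
- line1 (a point): Point 1 of 5 of the line to be scribed, fixed to the jig at x = -94, y = 12.5, z = 30 mm in the jig's frame: at block-top height and 4.5 mm left of the bar's edge when the bar is against the stop. The scriber's point passes them in the order 1 (pivot end) to 5 (stop end). Over an empty pocket keep this height, so that the point does not catch the next block's side.
- line2 (a point): Point 2 of 5 of the line to be scribed, fixed to the jig at x = -47, y = 12.5, z = 30 mm in the jig's frame: at block-top height and 4.5 mm left of the bar's edge when the bar is against the stop. The scriber's point passes them in the order 1 (pivot end) to 5 (stop end). Over an empty pocket keep this height, so that the point does not catch the next block's side.
- line3 (a point): Point 3 of 5 of the line to be scribed, fixed to the jig at x = 0, y = 12.5, z = 30 mm in the jig's frame: at block-top height and 4.5 mm left of the bar's edge when the bar is against the stop. The scriber's point passes them in the order 1 (pivot end) to 5 (stop end). Over an empty pocket keep this height, so that the point does not catch the next block's side.
- line4 (a point): Point 4 of 5 of the line to be scribed, fixed to the jig at x = 47, y = 12.5, z = 30 mm in the jig's frame: at block-top height and 4.5 mm left of the bar's edge when the bar is against the stop. The scriber's point passes them in the order 1 (pivot end) to 5 (stop end). Over an empty pocket keep this height, so that the point does not catch the next block's side.
- line5 (a point): Point 5 of 5 of the line to be scribed, fixed to the jig at x = 94, y = 12.5, z = 30 mm in the jig's frame: at block-top height and 4.5 mm left of the bar's edge when the bar is against the stop. The scriber's point passes them in the order 1 (pivot end) to 5 (stop end). Over an empty pocket keep this height, so that the point does not catch the next block's side.
- screw_jar: Bystander: glass jar of screws with red lid, 68 mm diameter, 95 mm high, loose; leave alone. Origin under its centre.
- glue_bottle: Bystander: orange glue bottle with red cap, 54 mm diameter, 160 mm high, loose; leave alone. Origin under its centre.
There are look-alikes about, which are no part of the job. Leave any green or orange look-alike of the scriber alone.

How it is judged:
By the outcome, as a careful person would: the job done as asked, in the order asked, and still so for the second after the job is handed in, with the robot touching nothing.
Of block1, block2, block3 only 2 to 3 are there at a start; the rules pass over those that are not, and their reading is None.
At some moment in a run one of block1, block2, block3 may be knocked a few centimetres aside while the robot is not near it.
It also fails if it takes over 192 s, if anything falls off the work surface, if the arm or the gripper's body presses on something with over 40 N, if the wrist force passes 120 N, or if a joint passes its speed limit or range.

ROBOT

A 6-joint arm with a two-finger parallel gripper is mounted at the origin on a cart in front of the work surface, level with it; the furniture and walls round the work are solid. World frame = base frame: x ahead of the robot, y to its left, z up, the work surface at z = 0. Lengths are in m, angles in rad, forces in N, time in s.
With the tool pointing down it reaches from about 0.25 to 0.725 m from the base axis. Payload 4 kg.
Tool frame: the origin (TCP) lies midway between the tips of the shut fingers; the grasp point (between the pads) lies 19 mm behind it; z points along the fingers, y is the line along which they close (so a half turn about z gives the same grasp; the last joint's range is limited). The gripper opens to 85 mm and grips with 20 to 120 N. Pads are 22 mm wide; open, the fingers measure 114 mm over their backs; the gripper's body (76 mm by 85 mm) begins 54 mm behind the grasp point. The pads swing forward as they close: fully open they stand 13 mm farther back than shut.
Start: joints at [1.14, 0.241, 0.005, 1.335, 0, 1.571], TCP at [0.209, 0.454, 0.231] pointing down, gripper open.
Joint ranges: [-2.72, 2.72], [-1.05, 1.87], [-1.09, 1.28], [-1.99, 2.15], [-1.42, 1.44], [-3.14, 3.14]. Speed limits (rad/s): [2.79, 2.79, 3.14, 3.14, 3.14, 3.14].

INTERFACE

Orientations are given as a unit quaternion [x, y, z, w].
In Python, from workcell import bot gives the robot as it stands. The module is installed in compiled form; this text tells all that it offers.
- The arm moves only by the tool jog_arm, never from a script. Its argument "deltas" is a list of rows, each an object with "fingers": the opening, from 0 (shut) to 1 (fully open); "delta_pos": the shift along the tool's x, y, z normalised to -1 to 1, where 1 is 300 mm, a list of three; "yaw": the turn about the tool's z normalised to -1 to 1, where 1 is pi/4 rad. A call has 1 to 12 rows; each row is the pose to reach, as a shift and turn from the pose commanded when the call began, along the tool's axes at that moment; what a row does not reach only later rows make up. A row lasts 1/10 s, in which the tool goes at most 50 mm and 8.59 degrees, less where a joint would pass 70% of its speed; a pose out of reach is approached as far as the arm can. A call with a number of a shift or a turn outside -1 to 1 is refused whole. A call with a gripper value outside its range is refused whole. The fingers move at their own pace and stop on an object; the grip force is fixed at half the most. Time passes only in rows, so rows that repeat a pose let the fingers close. It gives the time, the measured TCP pose, the force, the opening and the grip force at its end, in the units of the state.
- bot.get_obs(): the state, without advancing time (a new reading comes with each control period).
- bot.camera(name): name is "scene" or "top" or "wrist"; returns a dict with "image" (384x512x3 uint8, red, green, blue), "range_z" (384x512 float32, m along the optical axis (not along the pixel's ray), 0 where there is no reading), "fx", "fy", "cx", "cy" (pixels), "rvec" (rotation vector, rad) and "tvec" (3), from world to camera coordinates, as OpenCV has them. Camera axes: x right, y down, z forward; pixel columns grow to the right and rows downward; lengths in m; the calibration is good to about 2 mm. A picture is of the moment at which its call begins.
- bot.job_done(): hands the job in; it is judged then, once.
The state is a dict: "clock": time; "joint_pos": joint angles; "joint_vel": joint speeds; "tau": joint torques, N m; "eef_pos": TCP position; "tool_rot": TCP orientation; "ft_force": force on the tool from outside, world axes, zero at the start; "ft_torque": the same for the moment, N m; "grip_width": finger opening in m; "grasp_force": force on a finger pad.
Only numpy, scipy, OpenCV 4.12 (cv2) and the standard library are available. Lean on these libraries where they do the work, as an engineer would, in place of code of your own. Each camera call takes 0.05 s, during which the arm holds its last target. There are 200 camera calls.

## Working session

There is one attempt and no reset: what is moved stays moved. The work goes in short steps, Python scripts to look and compute and a tool call to move; the robot and the scene stay as the last step left them, time stands still between calls to the robot, and variables do not carry over. Pictures are saved under pics/ and viewed, at most 17 in all, crops included, and the job is handed in when it is done.

Besides the shell and the picture viewer there is one more tool, called after "Emit:" by a JSON object that holds its "op" and its "data". jog_arm: Moves the arm, as the interface text tells. Scaled input: -1 to 1 covers 300 mm each way for a shift and pi/4 rad each way for a turn. Its arguments: {"type":"object","properties":{"deltas":{"type":"array","items":{"type":"object","properties":{"fingers":{"type":"number"},"delta_pos":{"type":"array","items":{"type":"number"}},"yaw":{"type":"number"}}}}},"required":["deltas"]}

```bash
mkdir -p pics
cat > h.py <<'E'
import numpy as np, cv2
from workcell import bot
def cam(n, save=None):
    c=bot.camera(n); R=cv2.Rodrigues(np.array(c["rvec"],float))[0]; t=np.array(c["tvec"],float).ravel()
    z=c["range_z"]; v,u=np.mgrid[:384,:512]
    P=np.stack([(u-c["cx"])/c["fx"]*z,(v-c["cy"])/c["fy"]*z,z],-1)
    W=(P-t)@R; W[z==0]=np.nan
    if save: cv2.imwrite(save,c["image"][:,:,::-1])
    return c["image"],W,c
def rect(mask,W):
    p=W[mask][:,:2]; p=p[~np.isnan(p).any(1)]
    return cv2.minAreaRect((p*1000).astype(np.float32))
E
python3 - <<'E'
from h import *
o=bot.get_obs(); print(o)
for n in("top","scene"):
    im,W,c=cam(n,f"pics/{n}0.png"); np.save(f"{n}W.npy",W); np.save(f"{n}I.npy",im)
    print(n,-cv2.Rodrigues(np.array(c["rvec"],float))[0].T@np.array(c["tvec"],float).ravel())
E
```

```text
{'clock': 0.0, 'joint_pos': array([ 1.14001648e+00,  2.41425348e-01,  3.69164180e-03,  1.33519303e+00,
       -4.22048078e-05,  1.57076990e+00]), 'joint_vel': array([-0.00136468,  0.00184208,  0.00098735,  0.00021975,  0.00089728,
        0.00016083]), 'tau': array([-1.36408751e-03, -3.72320795e+01,  2.52407295e+01,  1.68947247e-02,
       -8.53254005e-05,  1.18863400e-05]), 'eef_pos': array([0.20853177, 0.45372813, 0.23039435]), 'tool_rot': array([ 2.13715307e-01,  9.76895405e-01, -1.04509867e-03, -2.07063496e-04]), 'ft_force': array([-0.11521018,  1.38724826, -0.05975048]), 'ft_torque': array([-0.03233342,  0.00053067,  0.05434102]), 'grasp_force': 0.0, 'grip_width': 0.08539562821968437}
top [0.39855479 0.2771608  0.91604288]
scene [-0.20970126  0.71197346  0.4485386 ]
```

View pics/top0.png

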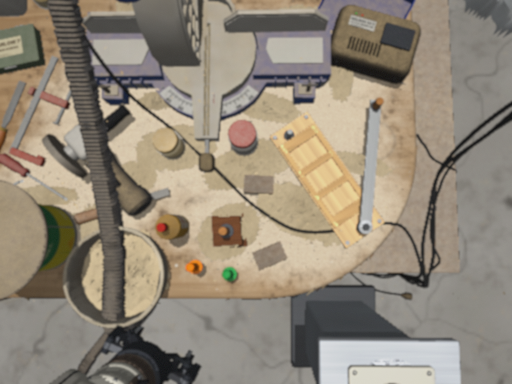

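View pics/scene0.png

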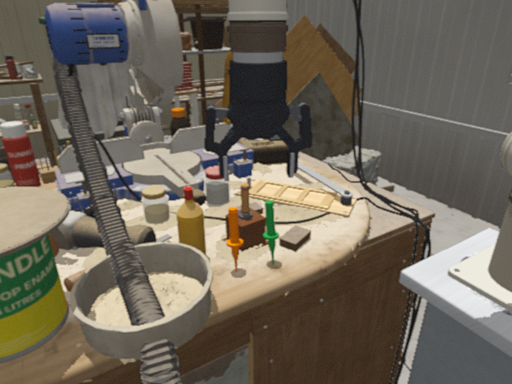

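The top view shows the jig centred near (325,180), with its pin at (365,228), knob at (377,103) and stop at (289,134). Two blocks are at (259,184) and (270,256). The stand with the scriber is at (226,231), the jar at (242,135) and the glue at (168,227). The green and orange look-alikes are at (230,274) and (195,267).

Run:
```python
from h import *
W=np.load("topW.npy"); I=np.load("topI.npy"); z=W[...,2]
def p(n,u,v,r=2): print(n,(u,v),np.round(np.nanmedian(W[v-r:v+r+1,u-r:u+r+1].reshape(-1,3),0)*1000,1))
for n,u,v in[("pin",365,228),("knob",377,103),("stop",289,134),("b1",259,184),("b2",270,256),("scr",226,231),("jar",242,135),("glue",168,227),("glueCap",163,227),("green",230,274),("or",195,267),("cable",206,161)]: p(n,u,v,1)
# blocks: colour like block pixels
for (u,v) in[(259,184),(270,256)]:
    ref=np.median(I[v-2:v+3,u-2:u+3].reshape(-1,3),0); m=(np.abs(I.astype(int)-ref).max(2)<28)
    k=np.zeros_like(m);k[v-20:v+21,u-25:u+26]=1
    n,l,s,_=cv2.connectedComponentsWithStats((m&k).astype(np.uint8)); mm=(l==l[v,u])&(z>.012); print("block",ref,mm.sum(),rect(mm,W))
# stand plate z 55-72
X,Y=W[...,0],W[...,1]
cx=W[231,226]
m=(np.abs(z-.066)<.006)&(np.hypot(X-cx[0],Y-cx[1])<.06); print("stand",m.sum(),rect(m,W))
m=(z>.125)&(np.hypot(X-cx[0],Y-cx[1])<.03); print("scr top",m.sum(),np.nanmean(W[m],0))
k=W[103,377]; m=(z>.062)&(np.hypot(X-k[0],Y-k[1])<.03);print("knob",m.sum(),np.nanmean(W[m],0))
s=W[134,289]; m=(z>.036)&(np.hypot(X-s[0],Y-s[1])<.02);print("stop",m.sum(),np.nanmean(W[m],0))
# jig base: yellowish colour
hsv=cv2.cvtColor(I,cv2.COLOR_RGB2HSV); print(hsv[180,325],hsv[155,300],hsv[200,240],hsv[290,240])
m=(z>.006)&(z<.02)&(hsv[...,1]>85); kk=np.zeros_like(m);kk[100:255,262:395]=1
n,l,st,_=cv2.connectedComponentsWithStats((m&kk).astype(np.uint8)); i=1+np.argmax(st[1:,4]); print("jig",st[i],rect(l==i,W))
cv2.imwrite("pics/c.png",cv2.resize(I[90:290,150:400,::-1],None,fx=3.2,fy=3,interpolation=cv2.INTER_CUBIC))
```

```text
pin (365, 228) [407.3  59.6  45. ]
knob (377, 103) [684.5  33.9  74.4]
stop (289, 134) [623.1 227.7  41.8]
b1 (259, 184) [510.2 297.4  19.8]
b2 (270, 256) [343.4 272.   21.2]
scr (226, 231) [400.3 360.8 139.3]
jar (242, 135) [607.5 332.6  96.1]
glue (168, 227) [408.4 478.8 132.8]
glueCap (163, 227) [408.1 482.7 160.4]
green (230, 274) [314.6 352.8 134.6]
or (195, 267) [327.  426.  120.4]
cable (206, 161) [554.2 412.8  78.2]
block [146. 130. 113.] 523 ((510.19244384765625, 298.6391296386719), (68.0821304321289, 42.63685989379883), 89.65092468261719)
block [144. 130. 113.] 553 ((344.5152587890625, 273.27862548828125), (41.88665771484375, 69.19168853759766), 22.614757537841797)
stand 711 ((400.7371826171875, 367.79693603515625), (63.90382766723633, 64.31500244140625), 4.689952850341797)
scr top 68 [0.40042842 0.36693625 0.14031932]
knob 65 [0.68656978 0.02909625 0.07355871]
stop 23 [0.62659703 0.22591427 0.04559776]
[ 19  93 227] [ 20  92 229] [ 19  51 216] [ 17  90 179]
jig [ 270  116   94  132 5250] ((523.927001953125, 139.95616149902344), (317.9389953613281, 109.45181274414062), 33.7915153503418)
```

View pics/c.png

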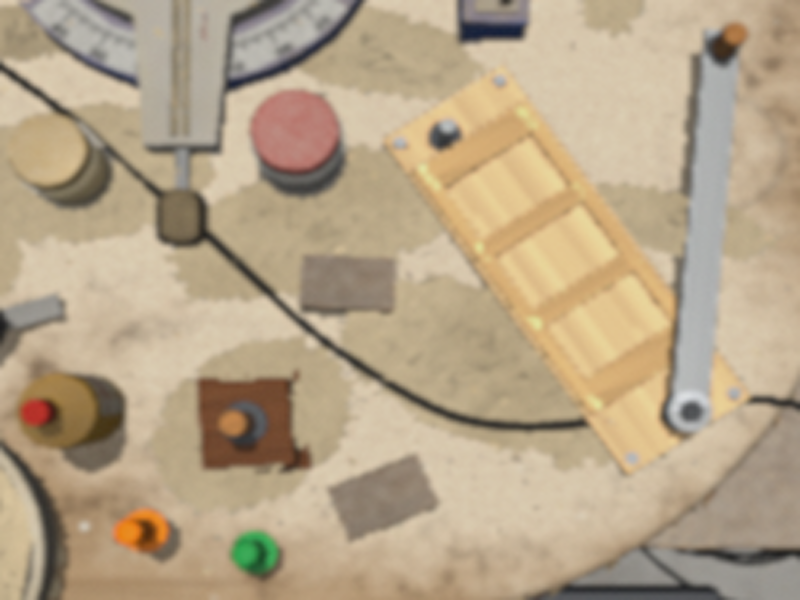

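Two blocks are present. The jig origin is about (0.532, 0.145) with its x axis at 33.8°, and the bar is at about 0.69 rad. The stop and knob agree with these values. Next I'll write a move helper and go to block 1.

```bash
cat >> h.py <<'E'
def go(*targets):
    """targets: (x,y,z[mm],heading of finger line [deg]) -> rows from measured pose"""
    from scipy.spatial.transform import Rotation as Ro
    o=bot.get_obs(); R=Ro.from_quat(o["tool_rot"]).as_matrix(); h0=np.degrees(np.arctan2(R[1,1],R[0,1]))
    print("t%.1f"%o["clock"],"tcp",np.round(o["eef_pos"]*1000,1),"head %.1f"%h0,"w %.1f"%(o["grip_width"]*1000),"f",np.round(o["ft_force"],1),"tilt",np.round(R[:2,2],3), "q",np.round(o["joint_pos"],2))
    for x,y,z,h in targets:
        d=R.T@(np.array([x,y,z])/1000-o["eef_pos"]); dy=(h-h0+90)%180-90
        print((x,y,z,h),"dpos",np.round(d/.3,3).tolist(),"yaw %.3f"%(-dy/45))
J0=np.array([532.,145.3]); JT=33.7   # jig pose, mm/deg
def jig(x,y):
    a=np.radians(JT); return J0+np.array([x*np.cos(a)-y*np.sin(a),x*np.sin(a)+y*np.cos(a)])
E
python3 -c "
from h import *
go((510,298.5,170,0),(510,298.5,60,0))"
```

```text
t0.1 tcp [208.6 453.8 230.5] head 65.3 w 85.2 f [-0.9 -0.1  0.9] tilt [-0.001 -0.002] q [ 1.14  0.24  0.    1.34 -0.    1.57]
(510, 298.5, 170, 0) dpos [-1.129, -0.05, 0.202] yaw 1.451
(510, 298.5, 60, 0) dpos [-1.129, -0.05, 0.568] yaw 1.451
```

Emit:
{"op": "jog_arm", "data": {"deltas": [{"delta_pos": [-0.95,-0.05,0.1],"yaw": 1,"fingers": 0.75},{"delta_pos": [-0.95,-0.05,0.1],"yaw": 1,"fingers": 0.75},{"delta_pos": [-0.95,-0.05,0.1],"yaw": 1,"fingers": 0.75},{"delta_pos": [-0.95,-0.05,0.1],"yaw": 1,"fingers": 0.75},{"delta_pos": [-0.95,-0.05,0.1],"yaw": 1,"fingers": 0.75},{"delta_pos": [-0.95,-0.05,0.1],"yaw": 1,"fingers": 0.75},{"delta_pos": [-0.95,-0.05,0.1],"yaw": 1,"fingers": 0.75},{"delta_pos": [-0.95,-0.05,0.1],"yaw": 1,"fingers": 0.75}]}}

```text
clock: 0.9
eef_pos: [0.4616, 0.3208, 0.2004]
tool_rot: [0.572, 0.82, -0.001, -0.001]
ft_force: [0.1, 0.7, 0.4]
grip_width: 0.0642
grasp_force: 0.0
```

```bash
python3 -c "
from h import *
im,W,c=cam('wrist','pics/w1.png'); np.save('wW.npy',W);np.save('wI.npy',im)
go((510,298.5,150,0),(510,298.5,60,0))"
```

```text
t0.9 tcp [460.9 321.5 200.7] head 20.3 w 64.2 f [ 0.8  1.  -0.9] tilt [-0.002 -0.001] q [0.61 0.38 0.12 1.31 0.   1.83]
(510, 298.5, 150, 0) dpos [-0.129, 0.127, 0.169] yaw 0.451
(510, 298.5, 60, 0) dpos [-0.129, 0.128, 0.469] yaw 0.451
```

View pics/w1.png

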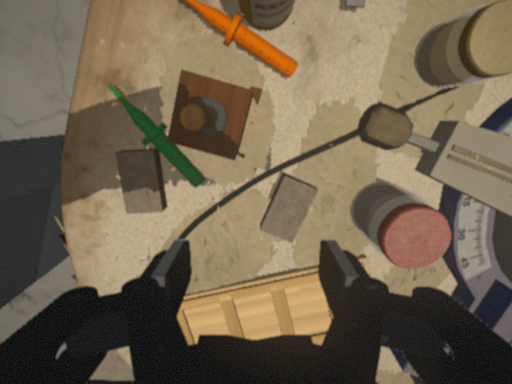

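The wrist view shows the blocks at (290,207) and (140,181), the stand at (210,115), and the jig at the bottom between the fingers. I'll compare the wrist measurements with the top ones.

```bash
python3 -c "
from h import *
W=np.load('wW.npy');I=np.load('wI.npy');z=W[...,2]
for v,u in((207,290),(181,140)):
    m=(z>.014)&(z<.026)&(np.hypot(W[...,0]-W[v,u,0],W[...,1]-W[v,u,1])<.05); print(rect(m,W),np.nanmedian(z[m]))
X,Y=W[...,0],W[...,1]
m=(np.abs(z-.066)<.006)&(np.hypot(X-.4,Y-.367)<.06); print('stand',rect(m,W))
m=(z>.125)&(np.hypot(X-.4,Y-.367)<.03); print('scr top',m.sum(),np.nanmean(W[m],0))
"
```

```text
((508.80621337890625, 301.092041015625), (69.97360229492188, 41.81895446777344), 87.17979431152344) 0.01991967895377665
((354.2076416015625, 284.5291748046875), (72.14496612548828, 80.55029296875), 23.826648712158203) 0.02010539990069535
stand ((399.4730529785156, 370.0989074707031), (64.27447509765625, 64.27207946777344), 4.761723041534424)
scr top 664 [0.40125013 0.37087411 0.13973409]
```

Emit:
{"op": "jog_arm", "data": {"deltas": [{"delta_pos": [-0.13,0.13,0.169],"yaw": 0.451,"fingers": 0.75},{"delta_pos": [-0.13,0.13,0.169],"yaw": 0.451,"fingers": 0.75},{"delta_pos": [-0.13,0.13,0.3],"yaw": 0.451,"fingers": 0.75},{"delta_pos": [-0.13,0.13,0.44],"yaw": 0.451,"fingers": 0.75},{"delta_pos": [-0.13,0.13,0.44],"yaw": 0.451,"fingers": 0.75},{"delta_pos": [-0.13,0.13,0.44],"yaw": 0.451,"fingers": 0.75}]}}

```text
clock: 1.55
eef_pos: [0.5101, 0.2994, 0.0695]
tool_rot: [0.706, 0.708, -0.001, -0.0]
ft_force: [0.5, 0.1, -0.2]
grip_width: 0.0637
grasp_force: 0.0
```

```bash
python3 -c "
from h import *
go((511,298,6,0))"
```

```text
t1.6 tcp [510.1 299.4  69.5] head 0.2 w 63.7 f [ 0.5  0.1 -0.2] tilt [-0.002 -0.001] q [0.53 0.53 0.   1.04 0.   2.1 ]
(511, 298, 6, 0) dpos [-0.005, 0.003, 0.212] yaw 0.003
```

Emit:
{"op": "jog_arm", "data": {"deltas": [{"delta_pos": [0,0,0.11],"yaw": 0.03,"fingers": 0.75},{"delta_pos": [0,0,0.212],"yaw": 0.03,"fingers": 0.75},{"delta_pos": [0,0,0.212],"yaw": 0.03,"fingers": 0.75},{"delta_pos": [0,0,0.212],"yaw": 0.03,"fingers": 0.2},{"delta_pos": [0,0,0.212],"yaw": 0.03,"fingers": 0.2},{"delta_pos": [0,0,0.212],"yaw": 0.03,"fingers": 0.2},{"delta_pos": [0,0,0.212],"yaw": 0.03,"fingers": 0.2},{"delta_pos": [0,0,0.212],"yaw": 0.03,"fingers": 0.2}]}}

```text
clock: 2.35
eef_pos: [0.5138, 0.3002, 0.0092]
tool_rot: [0.715, 0.699, 0.003, 0.001]
ft_force: [-0.3, 0.3, 6.6]
grip_width: 0.0404
grasp_force: 61.7
```

```bash
python3 -c "
from h import *
p=jig(66,0); print(p)
go((510,299,120,0),(p[0],p[1],120,JT),(p[0],p[1],17,JT))"
```

```text
[586.90897206 181.91973221]
t2.4 tcp [513.8 300.2   9.2] head -1.3 w 40.4 f [-0.3  0.3  6.6] tilt [0.005 0.004] q [ 0.53  0.6  -0.06  0.9   0.    2.12]
(510, 299, 120, 0) dpos [-0.003, -0.011, -0.369] yaw -0.029
(np.float64(586.9089720606119), np.float64(181.91973221156798), 120, 33.7) dpos [-0.387, 0.254, -0.369] yaw -0.778
(np.float64(586.9089720606119), np.float64(181.91973221156798), 17, 33.7) dpos [-0.389, 0.253, -0.026] yaw -0.778
```

Emit:
{"op": "jog_arm", "data": {"deltas": [{"delta_pos": [0,0,-0.16],"yaw": 0,"fingers": 0.2},{"delta_pos": [0,0,-0.3],"yaw": 0,"fingers": 0.2},{"delta_pos": [-0.15,0.1,-0.3],"yaw": -0.2,"fingers": 0.2},{"delta_pos": [-0.3,0.2,-0.3],"yaw": -0.4,"fingers": 0.2},{"delta_pos": [-0.388,0.254,-0.3],"yaw": -0.6,"fingers": 0.2},{"delta_pos": [-0.388,0.254,-0.3],"yaw": -0.778,"fingers": 0.2},{"delta_pos": [-0.388,0.254,-0.3],"yaw": -0.778,"fingers": 0.2},{"delta_pos": [-0.388,0.254,-0.3],"yaw": -0.778,"fingers": 0.2}]}}

```text
clock: 3.15
eef_pos: [0.5853, 0.1808, 0.0966]
tool_rot: [0.473, 0.881, 0.001, 0.0]
ft_force: [0.6, -0.4, -0.0]
grip_width: 0.04
grasp_force: 60.9
```

```bash
python3 -c "
from h import *
im,W,c=cam('wrist','pics/w2.png'); np.save('wW.npy',W);np.save('wI.npy',im)
im,W,c=cam('scene','pics/s2.png')
im,W,c=cam('top'); np.save('topW2.npy',W); np.save('topI2.npy',im)
p=jig(66,0)
go((p[0],p[1],17,JT))
a=cv2.imread('pics/w2.png');b=cv2.imread('pics/s2.png')[80:300,180:400]
cv2.imwrite('pics/m2.png',np.hstack([cv2.resize(a,(450,338)),cv2.resize(b,(338,338))]))
"
```

```text
t3.3 tcp [584.7 181.6  96.1] head 33.7 w 40.3 f [-0.7  0.1 -1.1] tilt [0. 0.] q [0.3  0.54 0.1  1.12 0.   1.28]
(np.float64(586.9089720606119), np.float64(181.91973221156798), 17, 33.7) dpos [-0.003, 0.007, 0.264] yaw -0.000
```

View pics/m2.png

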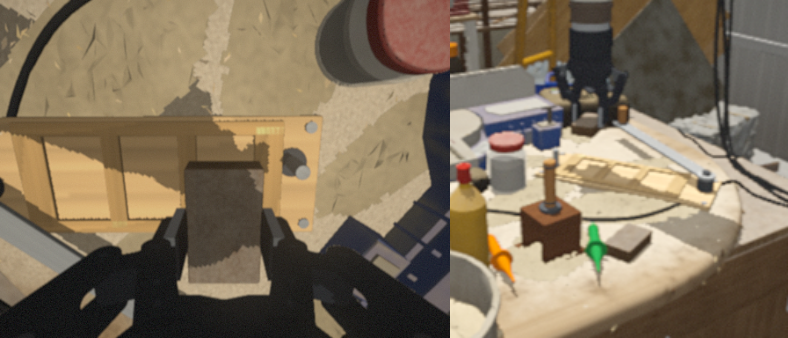

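The block is held at (225,222) in the left panel, over the jig. The post is at (295,165) and pocket 3 is under the block. I'll measure the held block and the jig.

```bash
python3 -c "
from h import *
W=np.load('wW.npy');I=np.load('wI.npy');z=W[...,2]; X,Y=W[...,0],W[...,1]
blk=(I.astype(int).max(2)-I.astype(int).min(2)<45)&(I[...,0]>60)&(z>.085)&(z<.135)
k=np.zeros_like(blk); k[175:330,205:305]=1; m=blk&k
print('blk',m.sum(),np.nanpercentile(z[m],[5,50,95]),rect(m,W))
m=(z>.03)&(z<.055)&(np.hypot(X-.6265,Y-.226)<.02); print('stop',m.sum(),np.nanmean(W[m],0), 'model',jig(125,14.5))
hsv=cv2.cvtColor(I,cv2.COLOR_RGB2HSV)
# jig left edge line and far-end from height
m=(z>.0075)&(z<.018)&(hsv[...,1]>70)
P=W[m]*1000; a=np.radians(JT); L=(P[:,:2]-J0)@np.array([[np.cos(a),-np.sin(a)],[np.sin(a),np.cos(a)]])
sel=(np.abs(L[:,0])<170)&(np.abs(L[:,1])<70); L=L[sel]
print('x max',np.percentile(L[:,0],[99,99.8]))
for x in(-60,-30,0,30,60,100,130):
  s=np.abs(L[:,0]-x)<5
  if s.sum()>20: print(x,'ymax',np.percentile(L[s,1],[99]))
"
```

```text
blk 11337 [0.1062746  0.10736702 0.10837392] ((585.0003051757812, 181.99180603027344), (48.101497650146484, 70.49270629882812), 33.69194412231445)
stop 360 [0.62464486 0.22870695 0.04297862] model [627.94902107 226.7188882 ]
x max [146.73458654 148.63164243]
-60 ymax [56.62797594]
-30 ymax [55.88620092]
0 ymax [55.87216083]
30 ymax [56.42662126]
60 ymax [56.99456918]
100 ymax [56.90342947]
130 ymax [56.25088205]
```

```bash
sed -i 's/^J0=.*/J0=np.array([530.5,145.5]); JT=33.7/' h.py; echo ok
```

```text
ok
```

Emit:
{"op": "jog_arm", "data": {"deltas": [{"delta_pos": [0,0,0.12],"yaw": 0,"fingers": 0.2},{"delta_pos": [0,0,0.2],"yaw": 0,"fingers": 0.2},{"delta_pos": [0,0,0.23],"yaw": 0,"fingers": 0.2},{"delta_pos": [0,0,0.252],"yaw": 0,"fingers": 0.2},{"delta_pos": [0,0,0.252],"yaw": 0,"fingers": 0.2},{"delta_pos": [0,0,0.252],"yaw": 0,"fingers": 0.65},{"delta_pos": [0,0,0.252],"yaw": 0,"fingers": 0.65},{"delta_pos": [0,0,0.252],"yaw": 0,"fingers": 0.65},{"delta_pos": [0,0,0.15],"yaw": 0,"fingers": 0.65},{"delta_pos": [0,0,0],"yaw": 0,"fingers": 0.75},{"delta_pos": [0,0,-0.15],"yaw": 0,"fingers": 0.75},{"delta_pos": [0,0,-0.15],"yaw": 0,"fingers": 0.75}]}}

```text
clock: 4.5
eef_pos: [0.5899, 0.1819, 0.1492]
tool_rot: [0.472, 0.882, 0.005, 0.005]
ft_force: [0.7, 0.3, 0.4]
grip_width: 0.0641
grasp_force: 0.0
```

```bash
cat >> h.py <<'E'
def blk(W,x,y,zt,tol=.004,r=45):
    m=(np.abs(W[...,2]-zt/1000)<tol)&(np.hypot(W[...,0]*1000-x,W[...,1]*1000-y)<r); print("blk",m.sum(),rect(m,W)); return m
E
python3 -c "
from h import *
im,W,c=cam('top'); p=jig(66,0); print(p); blk(W,*p,30); 
blk(W,344.5,273,20)
im,W,c=cam('wrist','pics/w3.png'); blk(W,*p,30)
go((344.5,274,120,22.6),(344.5,274,50,22.6))"
```

```text
[585.40897206 182.11973221]
blk 488 ((585.3255004882812, 181.433349609375), (41.911407470703125, 66.45771789550781), 33.91990280151367)
blk 582 ((353.5583190917969, 280.11212158203125), (66.19889068603516, 79.09040069580078), 23.42721176147461)
blk 3606 ((585.4371948242188, 182.27761840820312), (42.044593811035156, 70.41427612304688), 33.56589126586914)
t4.6 tcp [586.4 180.8 143. ] head 33.7 w 63.8 f [-0.1  0.2  0.4] tilt [0.005 0.001] q [ 0.3   0.51  0.17  1.22 -0.    1.28]
(344.5, 274, 120, 22.6) dpos [0.706, -0.499, 0.073] yaw 0.246
(344.5, 274, 50, 22.6) dpos [0.706, -0.5, 0.307] yaw 0.246
```

Emit:
{"op": "jog_arm", "data": {"deltas": [{"delta_pos": [0.706,-0.5,0.05],"yaw": 0.246,"fingers": 0.75},{"delta_pos": [0.706,-0.5,0.05],"yaw": 0.246,"fingers": 0.75},{"delta_pos": [0.706,-0.5,0.05],"yaw": 0.246,"fingers": 0.75},{"delta_pos": [0.706,-0.5,0.05],"yaw": 0.246,"fingers": 0.75},{"delta_pos": [0.706,-0.5,0.05],"yaw": 0.246,"fingers": 0.75},{"delta_pos": [0.706,-0.5,0.05],"yaw": 0.246,"fingers": 0.75},{"delta_pos": [0.706,-0.5,0.05],"yaw": 0.246,"fingers": 0.75},{"delta_pos": [0.706,-0.5,0.05],"yaw": 0.246,"fingers": 0.75}]}}

```text
clock: 5.4
eef_pos: [0.3436, 0.2735, 0.1254]
tool_rot: [0.555, 0.832, -0.0, 0.0]
ft_force: [0.6, -0.5, -0.3]
grip_width: 0.064
grasp_force: 0.0
```

```bash
python3 -c "
from h import *
im,W,c=cam('wrist','pics/w4.png')
blk(W,344.5,273,20,r=42)
go((344.5,274,50,22.6),(344.5,274,7,22.6))"
```

```text
blk 3856 ((351.6240234375, 277.34857177734375), (61.074459075927734, 70.15928649902344), 23.659923553466797)
t5.5 tcp [344.1 273.5 125.5] head 22.5 w 64.3 f [0.3 0.  0.4] tilt [ 0.001 -0.   ] q [ 0.67  0.2  -0.34  1.03 -0.    1.85]
(344.5, 274, 50, 22.6) dpos [0.001, 0.002, 0.252] yaw -0.001
(344.5, 274, 7, 22.6) dpos [0.001, 0.002, 0.395] yaw -0.001
```

View pics/w4.png

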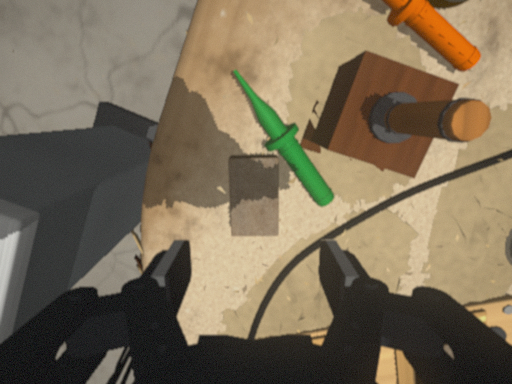

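The block is at (254,195), between and ahead of the fingers. The green look-alike stands beside it, with its top at (320,195), and the stand is at (390,115).

```bash
python3 -c "
from h import *
im,W,c=cam('wrist')
R=cv2.Rodrigues(np.array(c['rvec'],float))[0]; print('cam',-R.T@np.array(c['tvec'],float).ravel(),R[2])
z=W[...,2]; m=np.zeros(z.shape,bool); m[145:245,222:282]=1; m&=(np.abs(z-.02)<.004); print(rect(m,W))
m=(z>.125)&(z<.15)&(np.hypot(W[...,0]-.318,W[...,1]-.356)<.03);print('green',m.sum(),np.nanmean(W[m],0))
"
```

```text
cam [0.31742221 0.33854016 0.26824974] [ 0.10451843 -0.25238326 -0.961966  ]
((341.7010498046875, 277.8709716796875), (44.120201110839844, 81.49063873291016), 20.984329223632812)
green 0 [nan nan nan]<string>:6: RuntimeWarning: Mean of empty slice
```

The wrist camera would come down right beside the green look-alike. I'll turn the wrist 180° so it points the other way.

Emit:
{"op": "jog_arm", "data": {"deltas": [{"delta_pos": [0,0,0],"yaw": -1,"fingers": 0.75},{"delta_pos": [0,0,0],"yaw": -1,"fingers": 0.75},{"delta_pos": [0,0,0],"yaw": -1,"fingers": 0.75},{"delta_pos": [0,0,0],"yaw": -1,"fingers": 0.75},{"delta_pos": [0,0,0],"yaw": -1,"fingers": 0.75},{"delta_pos": [0,0,0],"yaw": -1,"fingers": 0.75}]}}

```text
clock: 6.1
eef_pos: [0.3444, 0.2731, 0.1256]
tool_rot: [0.194, 0.981, 0.0, 0.0]
ft_force: [-0.4, -0.1, 0.6]
grip_width: 0.064
grasp_force: 0.0
```

Emit:
{"op": "jog_arm", "data": {"deltas": [{"delta_pos": [0,0,0],"yaw": -1,"fingers": 0.75},{"delta_pos": [0,0,0],"yaw": -1,"fingers": 0.75},{"delta_pos": [0,0,0],"yaw": -1,"fingers": 0.75},{"delta_pos": [0,0,0],"yaw": -1,"fingers": 0.75},{"delta_pos": [0,0,0],"yaw": -1,"fingers": 0.75},{"delta_pos": [0,0,0],"yaw": -1,"fingers": 0.75}]}}

```text
clock: 6.7
eef_pos: [0.3445, 0.2731, 0.1256]
tool_rot: [-0.196, 0.981, -0.0, 0.0]
ft_force: [-0.1, 0.0, -0.3]
grip_width: 0.0638
grasp_force: 0.0
```

Emit:
{"op": "jog_arm", "data": {"deltas": [{"delta_pos": [0,0,0],"yaw": -1,"fingers": 0.75},{"delta_pos": [0,0,0],"yaw": -1,"fingers": 0.75},{"delta_pos": [0,0,0],"yaw": -1,"fingers": 0.75},{"delta_pos": [0,0,0],"yaw": -1,"fingers": 0.75},{"delta_pos": [0,0,0],"yaw": -1,"fingers": 0.75},{"delta_pos": [0,0,0],"yaw": -1,"fingers": 0.75}]}}

```text
clock: 7.3
eef_pos: [0.3444, 0.2731, 0.1256]
tool_rot: [-0.557, 0.831, -0.0, 0.0]
ft_force: [-0.3, 0.5, -0.5]
grip_width: 0.0641
grasp_force: 0.0
```

Emit:
{"op": "jog_arm", "data": {"deltas": [{"delta_pos": [0,0,0],"yaw": -1,"fingers": 0.75},{"delta_pos": [0,0,0],"yaw": -1,"fingers": 0.75},{"delta_pos": [0,0,0],"yaw": -1,"fingers": 0.75},{"delta_pos": [0,0,0],"yaw": -1,"fingers": 0.75},{"delta_pos": [0,0,0],"yaw": -1,"fingers": 0.75},{"delta_pos": [0,0,0],"yaw": -1,"fingers": 0.75},{"delta_pos": [0,0,0],"yaw": -1,"fingers": 0.75}]}}

```text
clock: 8.0
eef_pos: [0.3442, 0.2731, 0.1256]
tool_rot: [0.831, -0.556, 0.0, -0.0]
ft_force: [-0.1, -0.5, 0.4]
grip_width: 0.0646
grasp_force: 0.0
```

```bash
python3 -c "
from h import *
im,W,c=cam('top'); blk(W,344.5,273,20,r=42)
go((342.5,278.5,60,22),(342.5,278.5,9,22))"
```

```text
blk 0 ((0.0, 0.0), (0.0, 0.0), 0.0)
t8.1 tcp [344.  273.2 125.6] head -157.6 w 63.9 f [-0.2 -0.9  0.1] tilt [ 0. -0.] q [ 0.67  0.2  -0.34  1.03 -0.   -1.29]
(342.5, 278.5, 60, 22) dpos [-0.018, -0.002, 0.219] yaw 0.010
(342.5, 278.5, 9, 22) dpos [-0.018, -0.002, 0.389] yaw 0.010
```

Emit:
{"op": "jog_arm", "data": {"deltas": [{"delta_pos": [-0.018,0,0.15],"yaw": 0,"fingers": 0.75},{"delta_pos": [-0.018,0,0.28],"yaw": 0,"fingers": 0.75},{"delta_pos": [-0.018,0,0.36],"yaw": 0,"fingers": 0.75},{"delta_pos": [-0.018,0,0.389],"yaw": 0,"fingers": 0.75},{"delta_pos": [-0.018,0,0.389],"yaw": 0,"fingers": 0.75},{"delta_pos": [-0.018,0,0.389],"yaw": 0,"fingers": 0.2},{"delta_pos": [-0.018,0,0.389],"yaw": 0,"fingers": 0.2},{"delta_pos": [-0.018,0,0.389],"yaw": 0,"fingers": 0.2},{"delta_pos": [-0.018,0,0.389],"yaw": 0,"fingers": 0.2},{"delta_pos": [-0.018,0,0.25],"yaw": 0,"fingers": 0.2},{"delta_pos": [-0.018,0,0.1],"yaw": 0,"fingers": 0.2},{"delta_pos": [-0.018,0,0.1],"yaw": 0,"fingers": 0.2}]}}

```text
clock: 9.25
eef_pos: [0.3445, 0.2817, 0.1017]
tool_rot: [0.832, -0.555, 0.002, -0.006]
ft_force: [1.6, 0.4, -1.0]
grip_width: 0.0403
grasp_force: 61.1
```

```bash
python3 -c "
from h import *
p=jig(-66,0);print(p)
im,W,c=cam('wrist','pics/w5.png'); x,y,z=bot.get_obs()['eef_pos']*1000
m=blk(W,x,y,z+11,tol=.008,r=60); print(np.nanmedian(W[m][:,2]))
go((p[0],p[1],z,JT))"
```

```text
[475.59102794 108.88026779]
blk 12223 ((347.37445068359375, 275.4766845703125), (67.16104888916016, 70.45116424560547), 22.400009155273438)
0.11095594531118638
t9.3 tcp [343.2 280.6  99.3] head -157.4 w 40.2 f [-0.   0.  -0.7] tilt [0.007 0.006] q [ 0.69  0.23 -0.37  0.96  0.   -1.28]
(np.float64(475.59102793938814), np.float64(108.88026778843204), np.float64(99.26325553661239), 33.7) dpos [0.698, -0.187, -0.0] yaw -0.246
```

View pics/w5.png

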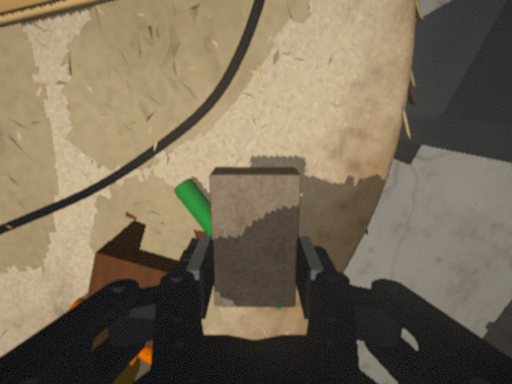

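The block is held at (255,237), with its top 11 mm above the TCP and its centre about 6 mm toward jig −y from the grip. I'll carry it over pocket 1.

```bash
python3 -c "
from h import *
p=jig(-66,6.3)
go((p[0],p[1],100,JT))"
```

```text
t9.3 tcp [343.2 280.6  99.3] head -157.4 w 40.2 f [-0.   0.  -0.7] tilt [0.007 0.006] q [ 0.69  0.23 -0.37  0.96  0.   -1.28]
(np.float64(472.09550804646574), np.float64(114.12157875785408), 100, 33.7) dpos [0.678, -0.183, -0.003] yaw -0.246
```

Emit:
{"op": "jog_arm", "data": {"deltas": [{"delta_pos": [0.15,-0.04,-0.003],"yaw": -0.05,"fingers": 0.2},{"delta_pos": [0.3,-0.08,-0.003],"yaw": -0.1,"fingers": 0.2},{"delta_pos": [0.45,-0.12,-0.003],"yaw": -0.18,"fingers": 0.2},{"delta_pos": [0.6,-0.16,-0.003],"yaw": -0.246,"fingers": 0.2},{"delta_pos": [0.678,-0.183,-0.003],"yaw": -0.246,"fingers": 0.2},{"delta_pos": [0.678,-0.183,-0.003],"yaw": -0.246,"fingers": 0.2},{"delta_pos": [0.678,-0.183,-0.003],"yaw": -0.246,"fingers": 0.2}]}}

```text
clock: 10.0
eef_pos: [0.4687, 0.1114, 0.0956]
tool_rot: [0.881, -0.473, -0.001, 0.001]
ft_force: [-0.6, -0.4, -0.4]
grip_width: 0.0402
grasp_force: 61.0
```

```bash
python3 -c "
from h import *
im,W,c=cam('wrist','pics/w6.png'); z=W[...,2]; I=im
m=(np.abs(z-.111)<.008)&(I[...,0]<I[...,2].astype(int)+45)&(I[...,0]>60);k=np.zeros_like(m);k[165:330,205:305]=1
print(rect(m&k,W), jig(-66,0), np.nanmedian(z[m&k]))
p=jig(-66,6.3); go((p[0],p[1],20,JT))"
```

```text
((472.9541320800781, 105.98860168457031), (48.068153381347656, 70.60954284667969), 33.64426040649414) [475.59102794 108.88026779] 0.10487705452396164
t10.1 tcp [468.4 112.   95.7] head -146.3 w 40.1 f [ 0.3 -0.1 -1.1] tilt [-0.002 -0.   ] q [ 0.23  0.31 -0.27  0.99  0.   -1.92]
(np.float64(472.09550804646574), np.float64(114.12157875785408), 20, 33.7) dpos [0.001, -0.015, 0.252] yaw -0.000
```

View pics/w6.png

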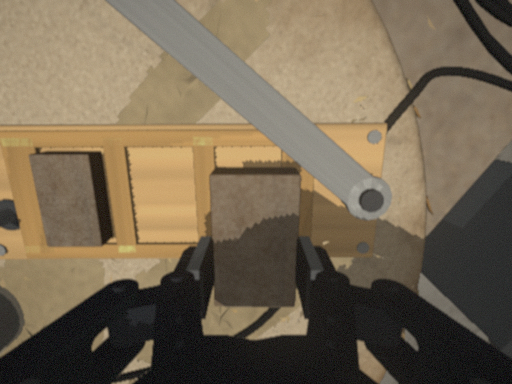

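Block at (255,237) above pocket 1, with block 1 in pocket 3 at (72,200). The bar's edge passes close to the pocket's corner but leaves clearance. I'll lower it with a small shift away from the bar.

Emit:
{"op": "jog_arm", "data": {"deltas": [{"delta_pos": [-0.01,-0.013,0.0],"yaw": 0,"fingers": 0.2},{"delta_pos": [-0.01,-0.013,0.0],"yaw": 0,"fingers": 0.2},{"delta_pos": [-0.01,-0.013,0.1],"yaw": 0,"fingers": 0.2},{"delta_pos": [-0.01,-0.013,0.17],"yaw": 0,"fingers": 0.2},{"delta_pos": [-0.01,-0.013,0.22],"yaw": 0,"fingers": 0.2},{"delta_pos": [-0.01,-0.013,0.25],"yaw": 0,"fingers": 0.2},{"delta_pos": [-0.01,-0.013,0.25],"yaw": 0,"fingers": 0.2},{"delta_pos": [-0.01,-0.013,0.25],"yaw": 0,"fingers": 0.6},{"delta_pos": [-0.01,-0.013,0.25],"yaw": 0,"fingers": 0.6},{"delta_pos": [-0.01,-0.013,0.22],"yaw": 0,"fingers": 0.6},{"delta_pos": [-0.01,-0.013,0.08],"yaw": 0,"fingers": 0.6},{"delta_pos": [-0.01,-0.013,-0.08],"yaw": 0,"fingers": 0.6}]}}

```text
clock: 11.25
eef_pos: [0.4697, 0.1162, 0.1212]
tool_rot: [0.882, -0.472, -0.001, 0.001]
ft_force: [1.2, 0.5, -0.1]
grip_width: 0.0514
grasp_force: 0.0
```

Emit:
{"op": "jog_arm", "data": {"deltas": [{"delta_pos": [0,0,0],"yaw": 0,"fingers": 0.6},{"delta_pos": [0,0,-0.1],"yaw": 0,"fingers": 0.6},{"delta_pos": [0,0,-0.1],"yaw": 0,"fingers": 0.6}]}}

```text
clock: 11.55
eef_pos: [0.474, 0.1172, 0.1551]
tool_rot: [0.882, -0.472, 0.003, -0.003]
ft_force: [0.3, 0.1, -0.6]
grip_width: 0.051
grasp_force: 0.0
```

```bash
python3 -c "
from h import *
im,W,c=cam('wrist','pics/w7.png'); print(jig(-66,0),jig(66,0)); blk(W,*jig(-66,0),30,r=42);blk(W,*jig(66,0),30,r=42)
im,W,c=cam('top','pics/t7.png'); X,Y,z=W[...,0],W[...,1],W[...,2]
m=(z>.062)&(z<.085)&(np.hypot(X-.685,Y-.031)<.04);print('knob',m.sum(),np.nanmean(W[m],0))
pin=jig(-150,-5);kr=jig(130,-5); print('pin',pin,'knob rest',kr)
go((pin[0],pin[1],150,JT))"
```

```text
[475.59102794 108.88026779] [585.40897206 182.11973221]
blk 3418 ((474.9734802246094, 111.42461395263672), (41.98108673095703, 70.00411224365234), 32.93749237060547)
blk 3497 ((585.9988403320312, 181.19125366210938), (42.92856216430664, 69.46939849853516), 33.58592224121094)
knob 66 [0.68641536 0.02921265 0.0735893 ]
pin [408.48110382  58.11356527] knob rest [641.42825801 213.47000496]
t11.7 tcp [471.9 116.7 151.7] head -146.3 w 51.3 f [-1.  -0.1  0. ] tilt [0.003 0.001] q [ 0.24  0.26 -0.18  1.12 -0.   -1.92]
(np.float64(408.48110381766764), np.float64(58.11356527214768), 150, 33.7) dpos [0.045, 0.284, 0.005] yaw -0.001
```

Both blocks lie in their pockets with their tops at 30 mm. Next I'll turn the fingers to straddle the knob.

Emit:
{"op": "jog_arm", "data": {"deltas": [{"delta_pos": [0,0,0],"yaw": 1,"fingers": 0.47},{"delta_pos": [0,0,0],"yaw": 1,"fingers": 0.47},{"delta_pos": [0,0,0],"yaw": 1,"fingers": 0.47},{"delta_pos": [0,0,0],"yaw": 1,"fingers": 0.47},{"delta_pos": [0,0,0],"yaw": 1,"fingers": 0.47},{"delta_pos": [0,0,0],"yaw": 1,"fingers": 0.47}]}}

```text
clock: 12.25
eef_pos: [0.4703, 0.1163, 0.1493]
tool_rot: [-0.633, 0.774, 0.001, -0.001]
ft_force: [0.1, -0.3, -0.4]
grip_width: 0.04
grasp_force: 0.0
```

Emit:
{"op": "jog_arm", "data": {"deltas": [{"delta_pos": [0,0,0],"yaw": 1,"fingers": 0.47},{"delta_pos": [0,0,0],"yaw": 1,"fingers": 0.47},{"delta_pos": [0,0,0],"yaw": 1,"fingers": 0.47},{"delta_pos": [0,0,0],"yaw": 1,"fingers": 0.47},{"delta_pos": [0,0,0],"yaw": 1,"fingers": 0.47},{"delta_pos": [0,0,0],"yaw": 1,"fingers": 0.47}]}}

```text
clock: 12.85
eef_pos: [0.4703, 0.1163, 0.1493]
tool_rot: [-0.288, 0.958, 0.0, -0.001]
ft_force: [-0.7, 0.8, -0.4]
grip_width: 0.0403
grasp_force: 0.0
```

```bash
python3 -c "
from h import *
go((686,30,120,104),(686,30,53,104))"
```

```text
t12.8 tcp [470.3 116.3 149.3] head 123.5 w 40.3 f [-0.7  0.8 -0.4] tilt [-0.002 -0.001] q [ 0.24  0.27 -0.18  1.12 -0.   -0.34]
(686, 30, 120, 104) dpos [-0.441, -0.637, 0.096] yaw 0.433
(686, 30, 53, 104) dpos [-0.442, -0.637, 0.319] yaw 0.433
```

Emit:
{"op": "jog_arm", "data": {"deltas": [{"delta_pos": [-0.441,-0.637,0.096],"yaw": 0.433,"fingers": 0.47},{"delta_pos": [-0.441,-0.637,0.096],"yaw": 0.433,"fingers": 0.47},{"delta_pos": [-0.441,-0.637,0.096],"yaw": 0.433,"fingers": 0.47},{"delta_pos": [-0.441,-0.637,0.096],"yaw": 0.433,"fingers": 0.47},{"delta_pos": [-0.441,-0.637,0.096],"yaw": 0.433,"fingers": 0.47},{"delta_pos": [-0.441,-0.637,0.096],"yaw": 0.433,"fingers": 0.47},{"delta_pos": [-0.441,-0.637,0.096],"yaw": 0.433,"fingers": 0.47}]}}

```text
clock: 13.55
eef_pos: [0.6862, 0.0304, 0.119]
tool_rot: [-0.123, 0.992, 0.0, -0.002]
ft_force: [0.6, 0.7, 0.5]
grip_width: 0.04
grasp_force: 0.0
```

```bash
python3 -c "
from h import *
im,W,c=cam('wrist','pics/w8.png'); X,Y,z=W[...,0],W[...,1],W[...,2]
m=(z>.07)&(z<.08)&(np.hypot(X-.686,Y-.029)<.03);print('knob',m.sum(),np.nanmean(W[m],0))
go((686,30,53,104))"
```

```text
knob 553 [0.68643321 0.02942963 0.07455735]
t13.6 tcp [685.9  30.9 120.1] head 104.2 w 40.0 f [-0.5  0.6  0.1] tilt [-0.004  0.   ] q [ 0.04  0.68  0.4   1.3   0.   -0.2 ]
(686, 30, 53, 104) dpos [-0.0, -0.003, 0.224] yaw 0.004
```

View pics/w8.png

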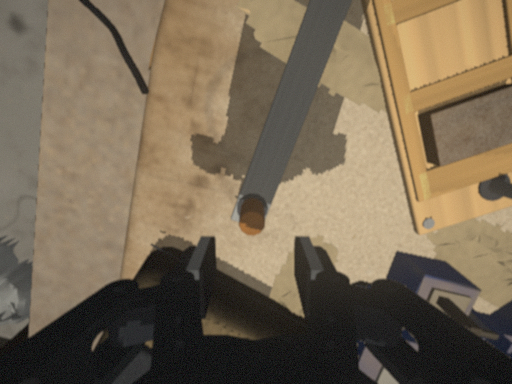

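The knob at (252,215) is centred ahead of the fingers. The saw's blue feet at (440,275) and the brown box at (250,300) lie behind it, so I'll check clearance along the arc.

```bash
python3 -c "
from h import *
W=np.load('topW.npy').reshape(-1,3)*1000; W=W[~np.isnan(W).any(1)]
pin=jig(-150,-5)
for phi in(-6,4,14,24,33.7,):
  a=np.radians(phi); k=pin+280*np.array([np.cos(a),np.sin(a)]); h=np.radians(104); u=np.array([np.cos(h),np.sin(h)]); n=np.array([-u[1],u[0]])
  t=np.array([-np.sin(a),np.cos(a)]); c=k+11*t
  d=W[:,:2]-c; al=d@u; pe=d@n
  away=np.hypot(*(W[:,:2]-k).T)>25
  f=W[(abs(al)<45)&(abs(pe)<18)&away]; b=W[(abs(al)<60)&(abs(pe)<60)&away]
  far=pe<0
  print(phi,k.round(1),'tcp',c.round(1),'finger max z %.0f'%f[:,2].max(),'body max z %.0f'%b[:,2].max(), b[b[:,2].argmax()].round())
go(*[(*(pin+280*np.array([np.cos(a),np.sin(a)])+12*np.array([-np.sin(a),np.cos(a)])),53,104) for a in np.radians([-6,2,10,18,26,31,34])])
"
```

```text
-6 [686.9  28.8] tcp [688.1  39.8] finger max z 5 body max z 44 [654.  42.  44.]
4 [687.8  77.6] tcp [687.   88.6] finger max z 5 body max z 79 [687.  29.  79.]
14 [680.2 125.9] tcp [677.5 136.5] finger max z 17 body max z 99 [717. 178.  99.]
24 [664.3 172. ] tcp [659.8 182. ] finger max z 18 body max z 99 [717. 178.  99.]
33.7 [641.4 213.5] tcp [635.3 222.6] finger max z 18 body max z 61 [706. 183.  61.]
t13.6 tcp [685.9  30.9 120.1] head 104.2 w 40.0 f [-0.5  0.6  0.1] tilt [-0.004  0.   ] q [ 0.04  0.68  0.4   1.3   0.   -0.2 ]
(np.float64(688.201576079996), np.float64(40.77985830162399), 53, 104) dpos [-0.016, 0.03, 0.224] yaw 0.004
(np.float64(687.8917414225845), np.float64(79.8781142730771), 53, 104) dpos [-0.047, 0.156, 0.224] yaw 0.004
(np.float64(682.1434965290827), np.float64(118.55274805503467), 53, 104) dpos [-0.06, 0.286, 0.224] yaw 0.004
(np.float64(671.0687244478113), np.float64(156.05100189267478), 53, 104) dpos [-0.055, 0.416, 0.224] yaw 0.004
(np.float64(654.8829830199654), np.float64(191.64301492867935), 53, 104) dpos [-0.032, 0.544, 0.224] yaw 0.004
(np.float64(642.3074911153385), np.float64(212.61023385538817), 53, 104) dpos [-0.008, 0.623, 0.224] yaw 0.004
(np.float64(633.9013092914304), np.float64(224.63602911461732), 53, 104) dpos [0.009, 0.668, 0.224] yaw 0.004
```

Emit:
{"op": "jog_arm", "data": {"deltas": [{"delta_pos": [0,-0.003,0.1],"yaw": 0,"fingers": 0.47},{"delta_pos": [0,-0.003,0.224],"yaw": 0,"fingers": 0.47},{"delta_pos": [0,-0.003,0.224],"yaw": 0,"fingers": 0.47},{"delta_pos": [-0.016,0.03,0.224],"yaw": 0,"fingers": 0.47},{"delta_pos": [-0.032,0.09,0.224],"yaw": 0,"fingers": 0.47},{"delta_pos": [-0.047,0.156,0.224],"yaw": 0,"fingers": 0.47},{"delta_pos": [-0.055,0.22,0.224],"yaw": 0,"fingers": 0.47},{"delta_pos": [-0.06,0.286,0.224],"yaw": 0,"fingers": 0.47},{"delta_pos": [-0.058,0.35,0.224],"yaw": 0,"fingers": 0.47},{"delta_pos": [-0.055,0.416,0.224],"yaw": 0,"fingers": 0.47},{"delta_pos": [-0.045,0.48,0.224],"yaw": 0,"fingers": 0.47},{"delta_pos": [-0.032,0.544,0.224],"yaw": 0,"fingers": 0.47}]}}

```text
clock: 14.8
eef_pos: [0.6556, 0.193, 0.0544]
tool_rot: [-0.124, 0.992, -0.0, -0.0]
ft_force: [-0.2, -1.4, 0.2]
grip_width: 0.0402
grasp_force: 0.4
```

```bash
python3 -c "
from h import *
im,W,c=cam('wrist','pics/w9.png'); X,Y,z=W[...,0],W[...,1],W[...,2]
o=bot.get_obs()['eef_pos']
m=(z>.07)&(z<.08)&(np.hypot(X-o[0],Y-o[1])<.03);print('knob',m.sum(),np.nanmean(W[m],0))
pin=jig(-150,-5)
go(*[(*(pin+280*np.array([np.cos(a),np.sin(a)])+12*np.array([-np.sin(a),np.cos(a)])),53,104) for a in np.radians([29,32,34,35])])
"
```

```text
knob 1815 [0.65478307 0.1884768  0.0747536 ]
t14.8 tcp [653.9 196.3  54.4] head 104.4 w 40.2 f [-0.9  2.2 -0.3] tilt [-0.002  0.002] q [0.29 0.71 0.29 1.15 0.   0.04]
(np.float64(647.5569063737424), np.float64(204.35569542679482), 53, 104) dpos [0.014, 0.031, 0.005] yaw 0.009
(np.float64(639.5755395706685), np.float64(216.66753641132217), 53, 104) dpos [0.029, 0.078, 0.005] yaw 0.009
(np.float64(633.9013092914304), np.float64(224.63602911461732), 53, 104) dpos [0.041, 0.108, 0.005] yaw 0.009
(np.float64(630.9607589823729), np.float64(228.54479198190845), 53, 104) dpos [0.047, 0.123, 0.005] yaw 0.009
```

Emit:
{"op": "jog_arm", "data": {"deltas": [{"delta_pos": [0.014,0.031,0.005],"yaw": 0,"fingers": 0.47},{"delta_pos": [0.02,0.055,0.005],"yaw": 0,"fingers": 0.47},{"delta_pos": [0.029,0.078,0.005],"yaw": 0,"fingers": 0.47},{"delta_pos": [0.035,0.093,0.005],"yaw": 0,"fingers": 0.47},{"delta_pos": [0.041,0.108,0.005],"yaw": 0,"fingers": 0.47},{"delta_pos": [0.045,0.116,0.005],"yaw": 0,"fingers": 0.47}]}}

```text
clock: 15.45
eef_pos: [0.6349, 0.222, 0.0532]
tool_rot: [-0.123, 0.992, 0.0, 0.0]
ft_force: [0.8, -1.0, 0.7]
grip_width: 0.0401
grasp_force: 0.3
```

Emit:
{"op": "jog_arm", "data": {"deltas": [{"delta_pos": [0.001,0.003,0],"yaw": 0,"fingers": 0.47},{"delta_pos": [0.002,0.006,0],"yaw": 0,"fingers": 0.47}]}}

```text
clock: 15.65
eef_pos: [0.634, 0.2232, 0.0532]
tool_rot: [-0.123, 0.992, -0.0, 0.0]
ft_force: [1.4, -3.4, -0.1]
grip_width: 0.04
grasp_force: 1.4
```

```bash
cat >> h.py <<'E'
def bar(W):
    # bar left edge/centre from metal-top points in jig frame (z 36..42)
    P=W[(W[...,2]>.036)&(W[...,2]<.042)]*1000; a=np.radians(JT)
    L=(P[:,:2]-J0)@np.array([[np.cos(a),-np.sin(a)],[np.sin(a),np.cos(a)]])
    L=L[(L[:,0]>-125)&(L[:,0]<110)&(np.abs(L[:,1]+5)<60)]
    for x in(-90,-40,0,40,90):
        s=L[np.abs(L[:,0]-x)<6]
        if len(s)>10: print("bar at",x,np.percentile(s[:,1],[3,50,97]).round(1))
E
python3 -c "
from h import *
im,W,c=cam('wrist','pics/w9.png');bar(W); im,W,c=cam('top');bar(W)
go()
"
```

```text
bar at 0 [-16.7  -8.    7.3]
bar at 40 [-16.1  -3.7   8.4]
bar at 90 [-16.1  -3.6   8.5]
bar at 40 [-7.5 -1.4  6.2]
bar at 90 [-18.3  -6.6   6.2]
t15.8 tcp [634.1 223.1  53.1] head 104.2 w 40.4 f [ 0.7 -0.6  0.4] tilt [ 0. -0.] q [ 0.34  0.69  0.25  1.12 -0.    0.09]
```

Emit:
{"op": "jog_arm", "data": {"deltas": [{"delta_pos": [0.003,0.008,0],"yaw": 0,"fingers": 0.47},{"delta_pos": [0.006,0.016,0],"yaw": 0,"fingers": 0.47},{"delta_pos": [0.006,0.016,0],"yaw": 0,"fingers": 0.47}]}}

```text
clock: 16.05
eef_pos: [0.634, 0.2234, 0.0531]
tool_rot: [-0.122, 0.993, -0.004, 0.002]
ft_force: [8.7, -9.9, -2.8]
grip_width: 0.0403
grasp_force: 5.9
```

```bash
python3 -c "
from h import *
im,W,c=cam('wrist','pics/w10.png');bar(W)
go()
"
```

```text
bar at 0 [-16.6  -7.9   7.2]
bar at 40 [-16.2  -3.7   8.4]
bar at 90 [-16.   -3.6   8.5]
t16.1 tcp [634.  223.4  53. ] head 104.0 w 40.3 f [  7.8 -10.2  -2.8] tilt [ 0.005 -0.007] q [ 0.34  0.69  0.24  1.12 -0.01  0.1 ]
```

View pics/w10.png

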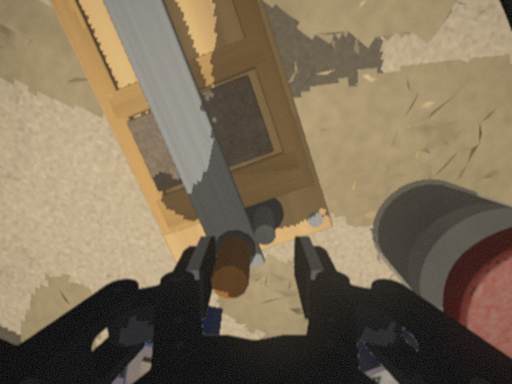

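The bar at (170,120) is against the stop post at (265,220), with 13 N on the fingers. I'll release the knob, rise, and head for the scriber.

Emit:
{"op": "jog_arm", "data": {"deltas": [{"delta_pos": [-0.01,-0.025,0],"yaw": 0,"fingers": 0.47},{"delta_pos": [-0.017,-0.045,0],"yaw": 0,"fingers": 0.47},{"delta_pos": [-0.017,-0.045,0],"yaw": 0,"fingers": 0.47},{"delta_pos": [-0.017,-0.045,-0.1],"yaw": 0,"fingers": 0.47},{"delta_pos": [-0.017,-0.045,-0.25],"yaw": 0,"fingers": 0.47},{"delta_pos": [-0.017,-0.045,-0.4],"yaw": 0,"fingers": 0.5},{"delta_pos": [-0.017,-0.045,-0.5],"yaw": 0,"fingers": 0.55},{"delta_pos": [-0.017,-0.045,-0.5],"yaw": 0,"fingers": 0.55}]}}

```text
clock: 16.9
eef_pos: [0.6418, 0.2176, 0.2102]
tool_rot: [-0.124, 0.992, 0.002, 0.006]
ft_force: [0.4, 0.5, 0.0]
grip_width: 0.0467
grasp_force: 0.0
```

```bash
python3 -c "
from h import *
im,W,c=cam('wrist');bar(W)
go((400.5,369,200,104),(400.5,369,92,104))
"
```

```text
bar at -40 [-16.7  -6.2   7.5]
bar at 0 [-16.3  -4.    8. ]
bar at 40 [-16.2  -4.    8.1]
bar at 90 [-16.1  -3.8   8.3]
t16.9 tcp [640.6 217.2 206.8] head 104.2 w 46.9 f [ 0.6 -0.1 -0.3] tilt [0.006 0.003] q [0.33 0.61 0.51 1.46 0.   0.08]
(400.5, 369, 200, 104) dpos [0.651, 0.687, 0.019] yaw 0.005
(400.5, 369, 92, 104) dpos [0.654, 0.687, 0.379] yaw 0.005
```

Emit:
{"op": "jog_arm", "data": {"deltas": [{"delta_pos": [0.65,0.687,0.0],"yaw": 0,"fingers": 0.55},{"delta_pos": [0.65,0.687,0.0],"yaw": 0,"fingers": 0.55},{"delta_pos": [0.65,0.687,0.0],"yaw": 0,"fingers": 0.55},{"delta_pos": [0.65,0.687,0.0],"yaw": 0,"fingers": 0.55},{"delta_pos": [0.65,0.687,0.0],"yaw": 0,"fingers": 0.55},{"delta_pos": [0.65,0.687,0.0],"yaw": 0,"fingers": 0.55},{"delta_pos": [0.65,0.687,0.0],"yaw": 0,"fingers": 0.55},{"delta_pos": [0.65,0.687,0.0],"yaw": 0,"fingers": 0.55}]}}

```text
clock: 17.75
eef_pos: [0.3982, 0.368, 0.2019]
tool_rot: [-0.125, 0.992, -0.001, -0.001]
ft_force: [0.8, -0.4, 0.2]
grip_width: 0.047
grasp_force: 0.0
```

```bash
python3 -c "
from h import *
im,W,c=cam('wrist','pics/w11.png'); X,Y,z=W[...,0],W[...,1],W[...,2]
m=(z>.136)&(z<.145)&(np.hypot(X-.4,Y-.369)<.025);print('scr top',m.sum(),np.nanmean(W[m],0),rect(m,W))
m=(np.abs(z-.066)<.003)&(np.hypot(X-.4,Y-.369)<.05); print('stand',rect(m,W))
go((400.5,369,92,104))
"
```

```text
scr top 456 [0.3987742  0.36959929 0.14038198] ((399.38568115234375, 369.7535400390625), (16.762907028198242, 16.95429039001465), 28.43194580078125)
stand ((399.3158874511719, 369.70977783203125), (64.4833755493164, 64.0218505859375), 4.88031530380249)
t17.8 tcp [399.2 367.6 202.1] head 104.2 w 47.1 f [ 0.3 -0.1  0.3] tilt [-0.001 -0.001] q [ 0.74  0.34  0.06  1.3  -0.    0.5 ]
(400.5, 369, 92, 104) dpos [-0.006, 0.004, 0.367] yaw 0.005
```

View pics/w11.png

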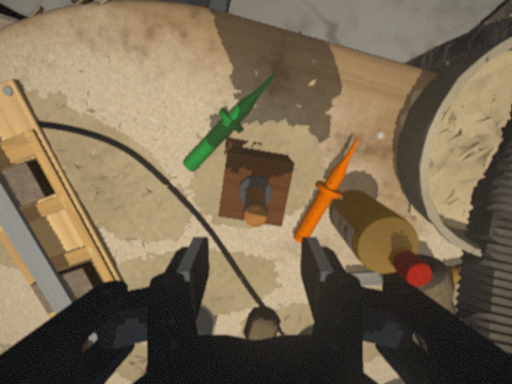

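The scriber's top is at (256,213), in the stand at (256,185). The look-alikes are clear of the fingers. I'll go down and grip.

Emit:
{"op": "jog_arm", "data": {"deltas": [{"delta_pos": [-0.004,0.004,0.12],"yaw": 0,"fingers": 0.55},{"delta_pos": [-0.004,0.004,0.24],"yaw": 0,"fingers": 0.55},{"delta_pos": [-0.004,0.004,0.33],"yaw": 0,"fingers": 0.55},{"delta_pos": [-0.004,0.004,0.367],"yaw": 0,"fingers": 0.55},{"delta_pos": [-0.004,0.004,0.367],"yaw": 0,"fingers": 0.55},{"delta_pos": [-0.004,0.004,0.367],"yaw": 0,"fingers": 0.1},{"delta_pos": [-0.004,0.004,0.367],"yaw": 0,"fingers": 0.1},{"delta_pos": [-0.004,0.004,0.367],"yaw": 0,"fingers": 0.1},{"delta_pos": [-0.004,0.004,0.367],"yaw": 0,"fingers": 0.1},{"delta_pos": [-0.004,0.004,0.367],"yaw": 0,"fingers": 0.1},{"delta_pos": [-0.004,0.004,0.367],"yaw": 0,"fingers": 0.1}]}}

```text
clock: 18.9
eef_pos: [0.4018, 0.3701, 0.0948]
tool_rot: [-0.124, 0.992, 0.001, 0.002]
ft_force: [1.4, -0.9, 5.8]
grip_width: 0.0166
grasp_force: 58.6
```

```bash
python3 -c "
from h import *
for i in range(1,6): pass
p=jig(-94,12.5)
go((400.5,369,190,104),(p[0],p[1],190,104))
"
```

```text
t18.9 tcp [401.8 370.1  94.8] head 104.2 w 16.6 f [ 1.4 -0.9  5.8] tilt [0.003 0.002] q [ 0.74  0.42 -0.11  1.04 -0.    0.5 ]
(400.5, 369, 190, 104) dpos [0.004, -0.002, -0.317] yaw 0.004
(np.float64(445.36075717663465), np.float64(103.74405034651909), 190, 104) dpos [0.076, -0.896, -0.319] yaw 0.004
```

Emit:
{"op": "jog_arm", "data": {"deltas": [{"delta_pos": [0,0,-0.08],"yaw": 0,"fingers": 0.1},{"delta_pos": [0,0,-0.17],"yaw": 0,"fingers": 0.1},{"delta_pos": [0,0,-0.27],"yaw": 0,"fingers": 0.1},{"delta_pos": [0,0,-0.34],"yaw": 0,"fingers": 0.1},{"delta_pos": [0,0,-0.34],"yaw": 0,"fingers": 0.1},{"delta_pos": [0,0,-0.34],"yaw": 0,"fingers": 0.1}]}}

```text
clock: 19.5
eef_pos: [0.4002, 0.3693, 0.1946]
tool_rot: [-0.124, 0.992, 0.0, -0.0]
ft_force: [-0.3, 0.2, -1.3]
grip_width: 0.0168
grasp_force: 58.5
```

```bash
python3 -c "
from h import *
a,W,c=cam('wrist','pics/w12.png'); o=bot.get_obs()['eef_pos']; X,Y,z=W[...,0],W[...,1],W[...,2]
near=(np.hypot(X-o[0],Y-o[1])<.025)
for zz in np.arange(o[2]-.095,o[2]+.02,.01):
    m=near&(np.abs(z-zz)<.005)
    if m.sum()>5: print(round((zz-o[2])*1000),m.sum(),(np.nanmean(W[m][:,:2],0)-o[:2])*1000)
p=jig(-94,12.5); go((p[0],p[1],190,104))
s,W,c=cam('scene'); 
cv2.imwrite('pics/m12.png',np.hstack([cv2.resize(a[:,:,::-1],(450,338)),cv2.resize(s[80:300,150:370,::-1],(338,338))]))
"
```

```text
-85 8 [-3.22353879  0.29928673]
-75 16 [-3.90227873  0.28828794]
-25 944 [-9.54827997 -1.13297001]
-15 177 [-8.50841739 -0.79432452]
-5 213 [-8.61423379 -0.67097445]
5 438 [-8.86449224 -0.8302656 ]
15 825 [-8.58021011 -0.62048386]
t19.6 tcp [399.7 368.8 193.7] head 104.2 w 16.9 f [-0.5 -0.4 -1.2] tilt [-0.002 -0.001] q [0.75 0.35 0.05 1.28 0.   0.5 ]
(np.float64(445.36075717663465), np.float64(103.74405034651909), 190, 104) dpos [0.069, -0.894, 0.013] yaw 0.005
```

View pics/m12.png

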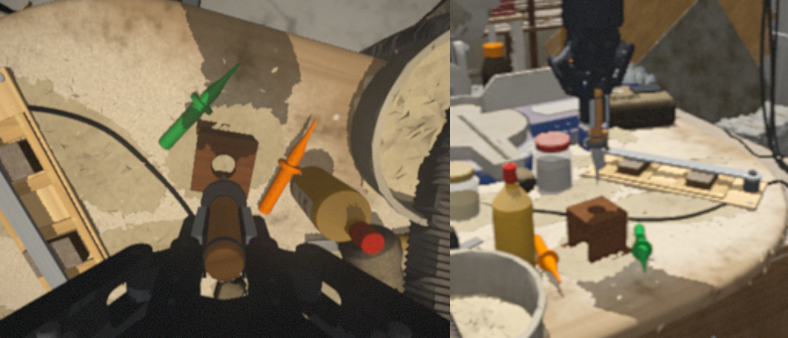

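The scriber is held upright below the fingers, and its axis is within about 1 mm of the TCP. The look-alikes are undisturbed. Next I'll move over the start of the line.

Emit:
{"op": "jog_arm", "data": {"deltas": [{"delta_pos": [0.01,-0.12,0.013],"yaw": 0,"fingers": 0.1},{"delta_pos": [0.022,-0.27,0.013],"yaw": 0,"fingers": 0.1},{"delta_pos": [0.032,-0.42,0.013],"yaw": 0,"fingers": 0.1},{"delta_pos": [0.044,-0.57,0.013],"yaw": 0,"fingers": 0.1},{"delta_pos": [0.055,-0.72,0.013],"yaw": 0,"fingers": 0.1},{"delta_pos": [0.065,-0.83,0.013],"yaw": 0,"fingers": 0.1},{"delta_pos": [0.069,-0.894,0.05],"yaw": 0,"fingers": 0.1},{"delta_pos": [0.069,-0.894,0.12],"yaw": 0,"fingers": 0.1},{"delta_pos": [0.069,-0.894,0.17],"yaw": 0,"fingers": 0.1},{"delta_pos": [0.069,-0.894,0.17],"yaw": 0,"fingers": 0.1},{"delta_pos": [0.069,-0.894,0.17],"yaw": 0,"fingers": 0.1}]}}

```text
clock: 20.7
eef_pos: [0.4453, 0.1041, 0.1431]
tool_rot: [-0.124, 0.992, -0.0, -0.001]
ft_force: [0.2, -0.4, -0.8]
grip_width: 0.0166
grasp_force: 58.7
```

```bash
cat >> h.py <<'E'
def local(P):
    a=np.radians(JT); return (P-J0)@np.array([[np.cos(a),-np.sin(a)],[np.sin(a),np.cos(a)]])
E
python3 -c "
from h import *
a,W,c=cam('wrist','pics/w13.png'); o=bot.get_obs()['eef_pos']; X,Y,z=W[...,0],W[...,1],W[...,2]
bar(W)
near=(np.hypot(X-o[0],Y-o[1])<.018)&(z>.048)
for zz in np.arange(.05,.09,.005):
    m=near&(np.abs(z-zz)<.0025)
    if m.sum()>2: print(round(zz*1000),m.sum(),local(np.nanmean(W[m][:,:2],0)*1000).round(1))
print('tcp local',local(o[:2]*1000),'lowest',np.nanmin(z[near]))
p=jig(-100,12.5); go((p[0],p[1],119,104))
s,W,c=cam('scene'); 
cv2.imwrite('pics/m13.png',np.hstack([cv2.resize(a[:,:,::-1],(450,338)),cv2.resize(s[100:230,200:330,::-1],(338,338))]))
"
```

```text
bar at -90 [-17.   -7.8   7.5]
bar at 40 [-16.8 -11.5  -6.4]
55 3 [-97.2  14.7]
60 6 [-97.2  14.9]
65 10 [-97.7  15.1]
70 6 [-98.2  14.7]
75 3 [-98.3  15.2]
tcp local [-93.07601147  12.61011976] lowest 0.054123544365309154
t20.8 tcp [446.1 104.3 143.9] head 104.2 w 16.7 f [ 0.1  0.6 -1.2] tilt [-0.001 -0.   ] q [ 0.23  0.22 -0.26  1.09  0.   -0.02]
(np.float64(440.3690324438518), np.float64(100.4149837818311), 119, 104) dpos [0.022, -0.008, 0.083] yaw 0.005
```

View pics/m13.png

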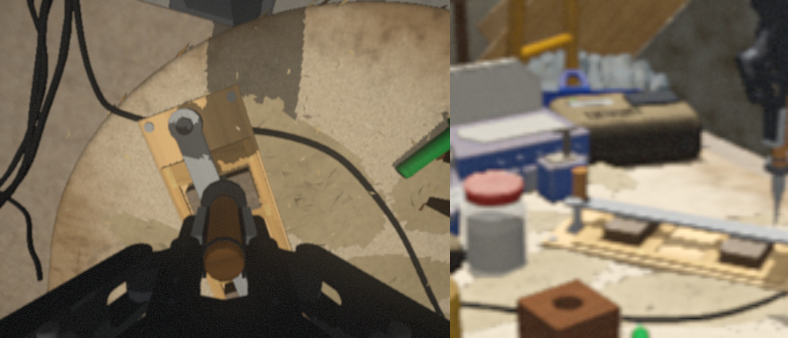

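The scriber's point hangs at about z = 54 just left of the bar, over the start of the line, and everything is still in place. I'll lower it to point z ≈ 30.7 ahead of block 2.

```bash
python3 -c "
from h import *
p=jig(-99,11.9); go((p[0],p[1],125,104.2),(p[0],p[1],119.8,104.2)); q=jig(101,11.9); go((q[0],q[1],119.8,104.2))"
```

```text
t20.8 tcp [446.5 104.5 144.3] head 104.2 w 16.9 f [ 0.5  1.  -1.3] tilt [0. 0.] q [ 0.23  0.22 -0.26  1.09  0.   -0.02]
(np.float64(441.53389322245107), np.float64(100.47065573600081), 125, 104.2) dpos [0.019, -0.009, 0.064] yaw 0.000
(np.float64(441.53389322245107), np.float64(100.47065573600081), 119.8, 104.2) dpos [0.019, -0.009, 0.082] yaw 0.000
t20.8 tcp [446.5 104.5 144.3] head 104.2 w 16.9 f [ 0.5  1.  -1.3] tilt [0. 0.] q [ 0.23  0.22 -0.26  1.09  0.   -0.02]
(np.float64(607.9247176485476), np.float64(211.4395412256007), 119.8, 104.2) dpos [-0.609, 0.213, 0.082] yaw 0.000
```

Emit:
{"op": "jog_arm", "data": {"deltas": [{"delta_pos": [0.019,-0.009,0.02],"yaw": 0,"fingers": 0.1},{"delta_pos": [0.019,-0.009,0.04],"yaw": 0,"fingers": 0.1},{"delta_pos": [0.019,-0.009,0.06],"yaw": 0,"fingers": 0.1},{"delta_pos": [0.019,-0.009,0.076],"yaw": 0,"fingers": 0.1},{"delta_pos": [0.019,-0.009,0.08],"yaw": 0,"fingers": 0.1},{"delta_pos": [0.019,-0.009,0.08],"yaw": 0,"fingers": 0.1},{"delta_pos": [0.019,-0.009,0.08],"yaw": 0,"fingers": 0.1}]}}

```text
clock: 21.5
eef_pos: [0.4416, 0.1003, 0.1201]
tool_rot: [-0.124, 0.992, 0.0, 0.0]
ft_force: [-1.3, 0.2, -0.9]
grip_width: 0.0168
grasp_force: 58.7
```

```bash
python3 -c "
from h import *
a,W,c=cam('wrist','pics/w14.png'); o=bot.get_obs()['eef_pos']; print(local(o[:2]*1000)); X,Y,z=W[...,0],W[...,1],W[...,2]
L=local(W[...,:2].reshape(-1,2)*1000).reshape(384,512,2)-local(o[:2]*1000)
for zz in(.032,.036,.045,.05,.055,.06,.065):
    m=(np.hypot(L[...,0],L[...,1])<9)&(L[...,1]>-2)&(np.abs(z-zz)<.0025)
    if m.sum()>1: print(zz,m.sum(),np.nanmean(L[m],0))
p=jig(-99,11.9); q=jig(101,11.9); go((p[0],p[1],119.8,104.2),(q[0],q[1],119.8,104.2))
cv2.imwrite('pics/c14.png',cv2.resize(a[100:300,150:350,::-1],(560,560),interpolation=cv2.INTER_CUBIC))"
```

```text
[-99.03602967  11.7082964 ]
0.032 3 [-3.30359488  1.91185429]
0.036 5 [-3.14523489  1.86066488]
0.045 9 [-3.88696665  2.2270468 ]
0.05 6 [-4.31871976  2.3013028 ]
t21.6 tcp [441.6 100.3 120.2] head 104.2 w 16.8 f [ 0.1  0.8 -1.1] tilt [0. 0.] q [ 0.22  0.23 -0.31  1.03  0.   -0.02]
(np.float64(441.53389322245107), np.float64(100.47065573600081), 119.8, 104.2) dpos [0.0, 0.001, 0.001] yaw 0.000
(np.float64(607.9247176485476), np.float64(211.4395412256007), 119.8, 104.2) dpos [-0.628, 0.223, 0.002] yaw 0.000
```

View pics/c14.png

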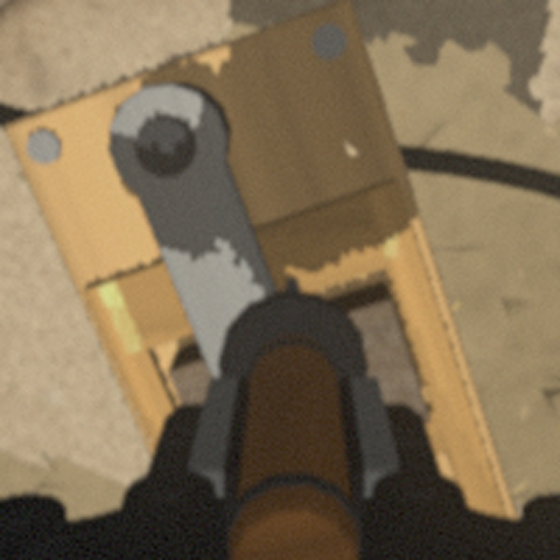

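The point at (292,285) stands about 5 mm left of the bar's edge (x≈272 on that row), as planned. I'll draw the line at 4 mm per row, which is 4 cm/s.

Emit:
{"op": "jog_arm", "data": {"deltas": [{"delta_pos": [-0.0063,0.0022,0.002],"yaw": 0,"fingers": 0.1},{"delta_pos": [-0.0188,0.0067,0.002],"yaw": 0,"fingers": 0.1},{"delta_pos": [-0.0314,0.0111,0.002],"yaw": 0,"fingers": 0.1},{"delta_pos": [-0.044,0.0156,0.002],"yaw": 0,"fingers": 0.1},{"delta_pos": [-0.0566,0.02,0.002],"yaw": 0,"fingers": 0.1},{"delta_pos": [-0.0691,0.0245,0.002],"yaw": 0,"fingers": 0.1},{"delta_pos": [-0.0817,0.0289,0.002],"yaw": 0,"fingers": 0.1},{"delta_pos": [-0.0943,0.0334,0.002],"yaw": 0,"fingers": 0.1},{"delta_pos": [-0.1068,0.0378,0.002],"yaw": 0,"fingers": 0.1},{"delta_pos": [-0.1194,0.0423,0.002],"yaw": 0,"fingers": 0.1}]}}

```text
clock: 22.55
eef_pos: [0.4733, 0.1215, 0.1194]
tool_rot: [-0.124, 0.992, 0.0, -0.0]
ft_force: [0.7, 0.1, -0.8]
grip_width: 0.0164
grasp_force: 58.7
```

```bash
python3 -c "
from h import *
o=bot.get_obs()['eef_pos']; print(local(o[:2]*1000)); go()"
```

```text
[-60.94844371  11.78956605]
t22.6 tcp [473.3 121.5 119.4] head 104.2 w 16.4 f [ 0.7  0.1 -0.8] tilt [-0.  0.] q [ 0.25  0.3  -0.22  1.05  0.    0.  ]
```

Emit:
{"op": "jog_arm", "data": {"deltas": [{"delta_pos": [-0.0126,0.0045,0],"yaw": 0,"fingers": 0.1},{"delta_pos": [-0.0251,0.0089,0],"yaw": 0,"fingers": 0.1},{"delta_pos": [-0.0377,0.0134,0],"yaw": 0,"fingers": 0.1},{"delta_pos": [-0.0503,0.0178,0],"yaw": 0,"fingers": 0.1},{"delta_pos": [-0.0629,0.0223,0],"yaw": 0,"fingers": 0.1},{"delta_pos": [-0.0754,0.0267,0],"yaw": 0,"fingers": 0.1},{"delta_pos": [-0.088,0.0312,0],"yaw": 0,"fingers": 0.1},{"delta_pos": [-0.1006,0.0356,0],"yaw": 0,"fingers": 0.1},{"delta_pos": [-0.1131,0.0401,0],"yaw": 0,"fingers": 0.1},{"delta_pos": [-0.1257,0.0445,0],"yaw": 0,"fingers": 0.1}]}}

```text
clock: 23.55
eef_pos: [0.5065, 0.1437, 0.1194]
tool_rot: [-0.124, 0.992, -0.0, -0.0]
ft_force: [-0.3, -0.6, -0.8]
grip_width: 0.0165
grasp_force: 58.7
```

Emit:
{"op": "jog_arm", "data": {"deltas": [{"delta_pos": [-0.0126,0.0045,0],"yaw": 0,"fingers": 0.1},{"delta_pos": [-0.0251,0.0089,0],"yaw": 0,"fingers": 0.1},{"delta_pos": [-0.0377,0.0134,0],"yaw": 0,"fingers": 0.1},{"delta_pos": [-0.0503,0.0178,0],"yaw": 0,"fingers": 0.1},{"delta_pos": [-0.0629,0.0223,0],"yaw": 0,"fingers": 0.1},{"delta_pos": [-0.0754,0.0267,0],"yaw": 0,"fingers": 0.1},{"delta_pos": [-0.088,0.0312,0],"yaw": 0,"fingers": 0.1},{"delta_pos": [-0.1006,0.0356,0],"yaw": 0,"fingers": 0.1},{"delta_pos": [-0.1131,0.0401,0],"yaw": 0,"fingers": 0.1},{"delta_pos": [-0.1257,0.0445,0],"yaw": 0,"fingers": 0.1}]}}

```text
clock: 24.55
eef_pos: [0.5398, 0.1658, 0.1194]
tool_rot: [-0.124, 0.992, -0.0, -0.0]
ft_force: [-0.6, 0.2, -0.6]
grip_width: 0.0163
grasp_force: 58.7
```

```bash
python3 -c "
from h import *
o=bot.get_obs()['eef_pos']; print(local(o[:2]*1000)); q=jig(102,11.9);go((q[0],q[1],119.4,104.2))
a,W,c=cam('wrist');bar(W)"
```

```text
[19.02604554 11.75393519]
t24.6 tcp [539.8 165.8 119.4] head 104.2 w 16.3 f [-0.6  0.2 -0.6] tilt [-0. -0.] q [ 0.3   0.44 -0.01  1.12 -0.    0.05]
(np.float64(608.756671770678), np.float64(211.99438565304868), 119.4, 104.2) dpos [-0.261, 0.093, -0.0] yaw -0.000
bar at -90 [-16.5  -4.3   7.9]
bar at -40 [-16.5  -4.1   8. ]
bar at 0 [-16.4  -4.2   8.1]
```

Emit:
{"op": "jog_arm", "data": {"deltas": [{"delta_pos": [-0.0126,0.0045,0],"yaw": 0,"fingers": 0.1},{"delta_pos": [-0.0251,0.0089,0],"yaw": 0,"fingers": 0.1},{"delta_pos": [-0.0377,0.0134,0],"yaw": 0,"fingers": 0.1},{"delta_pos": [-0.0503,0.0178,0],"yaw": 0,"fingers": 0.1},{"delta_pos": [-0.0629,0.0223,0],"yaw": 0,"fingers": 0.1},{"delta_pos": [-0.0754,0.0267,0],"yaw": 0,"fingers": 0.1},{"delta_pos": [-0.088,0.0312,0],"yaw": 0,"fingers": 0.1},{"delta_pos": [-0.1006,0.0356,0],"yaw": 0,"fingers": 0.1},{"delta_pos": [-0.1131,0.0401,0],"yaw": 0,"fingers": 0.1},{"delta_pos": [-0.1257,0.0445,0],"yaw": 0,"fingers": 0.1}]}}

```text
clock: 25.6
eef_pos: [0.5731, 0.1881, 0.1194]
tool_rot: [-0.124, 0.992, 0.0, -0.0]
ft_force: [-0.6, 0.2, -1.5]
grip_width: 0.0169
grasp_force: 58.7
```

Emit:
{"op": "jog_arm", "data": {"deltas": [{"delta_pos": [-0.0126,0.0045,0],"yaw": 0,"fingers": 0.1},{"delta_pos": [-0.0251,0.0089,0],"yaw": 0,"fingers": 0.1},{"delta_pos": [-0.0377,0.0134,0],"yaw": 0,"fingers": 0.1},{"delta_pos": [-0.0503,0.0178,0],"yaw": 0,"fingers": 0.1},{"delta_pos": [-0.0629,0.0223,0],"yaw": 0,"fingers": 0.1},{"delta_pos": [-0.0754,0.0267,0],"yaw": 0,"fingers": 0.1},{"delta_pos": [-0.088,0.0312,0],"yaw": 0,"fingers": 0.1},{"delta_pos": [-0.1006,0.0356,0],"yaw": 0,"fingers": 0.1},{"delta_pos": [-0.1131,0.0401,0],"yaw": 0,"fingers": 0.1},{"delta_pos": [-0.1257,0.0445,0],"yaw": 0,"fingers": 0.1},{"delta_pos": [-0.134,0.0475,0],"yaw": 0,"fingers": 0.1},{"delta_pos": [-0.134,0.0475,0],"yaw": 0,"fingers": 0.1}]}}

```text
clock: 26.8
eef_pos: [0.6086, 0.2118, 0.1193]
tool_rot: [-0.124, 0.992, 0.0, 0.0]
ft_force: [-0.8, 0.9, -0.8]
grip_width: 0.0169
grasp_force: 58.7
```

Emit:
{"op": "jog_arm", "data": {"deltas": [{"delta_pos": [0,0,-0.02],"yaw": 0,"fingers": 0.1},{"delta_pos": [0,0,-0.05],"yaw": 0,"fingers": 0.1},{"delta_pos": [0,0,-0.13],"yaw": 0,"fingers": 0.1},{"delta_pos": [0,0,-0.22],"yaw": 0,"fingers": 0.1},{"delta_pos": [0,0,-0.25],"yaw": 0,"fingers": 0.1},{"delta_pos": [0,0,-0.25],"yaw": 0,"fingers": 0.1}]}}

```text
clock: 27.4
eef_pos: [0.6096, 0.2119, 0.1971]
tool_rot: [-0.124, 0.992, 0.001, 0.003]
ft_force: [0.6, -0.3, -0.7]
grip_width: 0.0164
grasp_force: 58.7
```

```bash
python3 -c "
from h import *
a,W,c=cam('wrist');bar(W);blk(W,*jig(66,0),30,r=42);blk(W,*jig(-66,0),30,r=42)
go((400.0,369,194,104.2),(400.0,369,98,104.2))"
```

```text
bar at -40 [-16.3  -3.9   8.1]
bar at 0 [-16.3  -4.1   8.1]
bar at 40 [-16.2  -3.9   8.3]
bar at 90 [-16.   -3.7   8.4]
blk 1709 ((585.1582641601562, 181.9320831298828), (42.0372428894043, 69.86690521240234), 33.52873229980469)
blk 1771 ((474.4347839355469, 111.9916763305664), (42.243656158447266, 70.06587219238281), 33.06785583496094)
t27.4 tcp [608.7 211.6 195.2] head 104.2 w 16.4 f [-0.4 -0.1 -1.6] tilt [0.002 0.001] q [ 0.33  0.55  0.37  1.39 -0.    0.09]
(400.0, 369, 194, 104.2) dpos [0.546, 0.679, 0.003] yaw -0.000
(400.0, 369, 98, 104.2) dpos [0.546, 0.679, 0.323] yaw -0.000
```

Line drawn, and the bar and blocks haven't moved. Next I'll take the scriber back over the stand.

Emit:
{"op": "jog_arm", "data": {"deltas": [{"delta_pos": [0.08,0.1,0.0],"yaw": 0,"fingers": 0.1},{"delta_pos": [0.18,0.22,0.0],"yaw": 0,"fingers": 0.1},{"delta_pos": [0.28,0.34,0.0],"yaw": 0,"fingers": 0.1},{"delta_pos": [0.38,0.47,0.0],"yaw": 0,"fingers": 0.1},{"delta_pos": [0.47,0.59,0.0],"yaw": 0,"fingers": 0.1},{"delta_pos": [0.543,0.68,0.0],"yaw": 0,"fingers": 0.1},{"delta_pos": [0.543,0.68,0.0],"yaw": 0,"fingers": 0.1},{"delta_pos": [0.543,0.68,0.0],"yaw": 0,"fingers": 0.1},{"delta_pos": [0.543,0.68,0.0],"yaw": 0,"fingers": 0.1}]}}

```text
clock: 28.35
eef_pos: [0.4007, 0.3685, 0.1935]
tool_rot: [-0.123, 0.992, -0.001, -0.0]
ft_force: [-0.3, -0.4, -1.0]
grip_width: 0.0165
grasp_force: 58.7
```

```bash
python3 -c "
from h import *
a,W,c=cam('wrist','pics/w15.png'); X,Y,z=W[...,0],W[...,1],W[...,2]
m=(np.abs(z-.066)<.003)&(np.hypot(X-.4,Y-.369)<.05); print('stand',m.sum(),rect(m,W))
go((401,369.5,140,104.2),(401,369.5,95.5,104.2))"
```

```text
stand 3342 ((399.3229064941406, 369.74615478515625), (64.53218078613281, 64.06192779541016), 4.861476898193359)
t28.4 tcp [401.  368.4 193.7] head 104.1 w 16.3 f [-0.5 -0.1 -1.4] tilt [-0.001 -0.001] q [ 0.74  0.35  0.05  1.28 -0.    0.5 ]
(401, 369.5, 140, 104.2) dpos [-0.001, 0.004, 0.179] yaw -0.002
(401, 369.5, 95.5, 104.2) dpos [-0.001, 0.004, 0.327] yaw -0.002
```

Emit:
{"op": "jog_arm", "data": {"deltas": [{"delta_pos": [0,0.004,0.05],"yaw": 0,"fingers": 0.1},{"delta_pos": [0,0.004,0.12],"yaw": 0,"fingers": 0.1},{"delta_pos": [0,0.004,0.18],"yaw": 0,"fingers": 0.1},{"delta_pos": [0,0.004,0.23],"yaw": 0,"fingers": 0.1},{"delta_pos": [0,0.004,0.27],"yaw": 0,"fingers": 0.1},{"delta_pos": [0,0.004,0.3],"yaw": 0,"fingers": 0.1},{"delta_pos": [0,0.004,0.318],"yaw": 0,"fingers": 0.1},{"delta_pos": [0,0.004,0.327],"yaw": 0,"fingers": 0.1},{"delta_pos": [0,0.004,0.327],"yaw": 0,"fingers": 0.1}]}}

```text
clock: 29.3
eef_pos: [0.4002, 0.3705, 0.0964]
tool_rot: [-0.124, 0.992, 0.0, 0.0]
ft_force: [0.4, 0.9, -0.9]
grip_width: 0.0166
grasp_force: 58.7
```

```bash
python3 -c "
from h import *
go((400.8,369.5,94.5,104.2))"
```

```text
t29.3 tcp [400.2 370.5  96.4] head 104.2 w 16.6 f [ 0.4  0.9 -0.9] tilt [0. 0.] q [ 0.75  0.42 -0.1   1.05  0.    0.5 ]
(400.8, 369.5, 94.5, 104.2) dpos [-0.001, -0.004, 0.006] yaw -0.000
```

Emit:
{"op": "jog_arm", "data": {"deltas": [{"delta_pos": [0,0,0.003],"yaw": 0,"fingers": 0.1},{"delta_pos": [0,0,0.006],"yaw": 0,"fingers": 0.1},{"delta_pos": [0,0,0.006],"yaw": 0,"fingers": 0.15},{"delta_pos": [0,0,0.006],"yaw": 0,"fingers": 0.25},{"delta_pos": [0,0,0.006],"yaw": 0,"fingers": 0.47},{"delta_pos": [0,0,0.006],"yaw": 0,"fingers": 0.47},{"delta_pos": [0,0,-0.08],"yaw": 0,"fingers": 0.47},{"delta_pos": [0,0,-0.2],"yaw": 0,"fingers": 0.47},{"delta_pos": [0,0,-0.35],"yaw": 0,"fingers": 0.47},{"delta_pos": [0,0,-0.35],"yaw": 0,"fingers": 0.47}]}}

```text
clock: 30.3
eef_pos: [0.403, 0.3733, 0.2083]
tool_rot: [-0.124, 0.992, 0.004, 0.005]
ft_force: [1.2, -0.4, -0.4]
grip_width: 0.0399
grasp_force: 0.0
```

```bash
python3 -c "
from h import *
im,W,c=cam('wrist'); X,Y,z=W[...,0],W[...,1],W[...,2]
m=(z>.136)&(z<.146)&(np.hypot(X-.4,Y-.369)<.03);print('scr top',m.sum(),np.nanmean(W[m],0),rect(m,W))
m=(z>.069)&(z<.076)&(np.hypot(X-.4,Y-.369)<.04);print('collar',m.sum(),np.nanmean(W[m],0))
pin=jig(-150,-5); k=jig(130,-5); t=np.array([np.sin(np.radians(JT)),-np.cos(np.radians(JT))])
print(k); go((k[0],k[1],200,104),(k[0],k[1],53,104))"
```

```text
scr top 443 [0.39696357 0.37085487 0.14041832] ((397.4659118652344, 371.1426086425781), (16.77655792236328, 17.08905029296875), 13.825233459472656)
collar 422 [0.39263894 0.36989812 0.07187388]
[641.42825801 213.47000496]
t30.4 tcp [402.  372.3 205.3] head 104.2 w 40.3 f [ 0.9 -0.2 -1. ] tilt [0.006 0.006] q [ 0.75  0.34  0.07  1.3  -0.    0.5 ]
(np.float64(641.4282580142027), np.float64(213.4700049575875), 200, 104) dpos [-0.644, -0.709, 0.02] yaw 0.004
(np.float64(641.4282580142027), np.float64(213.4700049575875), 53, 104) dpos [-0.64, -0.711, 0.51] yaw 0.004
```

The scriber hangs again with its top at 140.4 mm, as before. Next I'll straddle the knob.

Emit:
{"op": "jog_arm", "data": {"deltas": [{"delta_pos": [-0.643,-0.707,0.1],"yaw": 0,"fingers": 0.47},{"delta_pos": [-0.643,-0.707,0.1],"yaw": 0,"fingers": 0.47},{"delta_pos": [-0.643,-0.707,0.1],"yaw": 0,"fingers": 0.47},{"delta_pos": [-0.643,-0.707,0.1],"yaw": 0,"fingers": 0.47},{"delta_pos": [-0.643,-0.707,0.1],"yaw": 0,"fingers": 0.47},{"delta_pos": [-0.643,-0.707,0.1],"yaw": 0,"fingers": 0.47},{"delta_pos": [-0.643,-0.707,0.1],"yaw": 0,"fingers": 0.47},{"delta_pos": [-0.643,-0.707,0.1],"yaw": 0,"fingers": 0.47}]}}

```text
clock: 31.15
eef_pos: [0.6387, 0.211, 0.169]
tool_rot: [-0.123, 0.992, -0.0, -0.002]
ft_force: [0.5, 0.8, 0.1]
grip_width: 0.04
grasp_force: 0.0
```

```bash
python3 -c "
from h import *
im,W,c=cam('wrist'); X,Y,z=W[...,0],W[...,1],W[...,2]
m=(z>.071)&(z<.079)&(np.hypot(X-.6414,Y-.2135)<.025);print('knob',m.sum(),np.nanmean(W[m],0),rect(m,W))
pin=jig(-150,-5)
f=lambda d:pin+280*np.array([np.cos(np.radians(d)),np.sin(np.radians(d))])-11*np.array([-np.sin(np.radians(d)),np.cos(np.radians(d))])
k=jig(130,-5)
go((*k,53,104),*[(*f(d),53,104) for d in (33,29,24,19,14,9,4,-1,-6)])"
```

```text
knob 346 [0.64056372 0.21450796 0.07472821] ((641.009033203125, 214.6883544921875), (17.16131591796875, 16.826618194580078), 51.55031967163086)
t31.2 tcp [638.2 212.  169.8] head 104.2 w 40.0 f [-0.3  0.1 -0.1] tilt [-0.003 -0.   ] q [0.32 0.62 0.43 1.38 0.   0.07]
(np.float64(641.4282580142027), np.float64(213.4700049575875), 53, 104) dpos [-0.013, 0.002, 0.389] yaw 0.004
(np.float64(649.2998922275517), np.float64(201.38711882895564), 53, 104) dpos [-0.028, -0.043, 0.389] yaw 0.004
(np.float64(658.7075276394081), np.float64(184.23944216258872), 53, 104) dpos [-0.045, -0.107, 0.389] yaw 0.004
(np.float64(668.7479350314297), np.float64(161.95082529930315), 53, 104) dpos [-0.059, -0.187, 0.389] yaw 0.004
(np.float64(676.8075546845051), np.float64(138.87194418855907), 53, 104) dpos [-0.066, -0.268, 0.389] yaw 0.004
(np.float64(682.825048026543), np.float64(115.17844305101869), 53, 104) dpos [-0.066, -0.349, 0.389] yaw 0.004
(np.float64(686.7546182997487), np.float64(91.05064373686581), 53, 104) dpos [-0.059, -0.431, 0.389] yaw 0.004
(np.float64(688.5663591016039), np.float64(66.6721733676447), 53, 104) dpos [-0.045, -0.511, 0.389] yaw 0.004
(np.float64(688.2464819906471), np.float64(42.22856682298799), 53, 104) dpos [-0.024, -0.59, 0.389] yaw 0.004
(np.float64(685.79742142484), np.float64(17.905854708153704), 53, 104) dpos [0.004, -0.666, 0.389] yaw 0.004
```

Emit:
{"op": "jog_arm", "data": {"deltas": [{"delta_pos": [-0.013,0.002,0.15],"yaw": 0,"fingers": 0.47},{"delta_pos": [-0.013,0.002,0.28],"yaw": 0,"fingers": 0.47},{"delta_pos": [-0.013,0.002,0.389],"yaw": 0,"fingers": 0.47},{"delta_pos": [-0.013,0.002,0.389],"yaw": 0,"fingers": 0.47},{"delta_pos": [-0.028,-0.043,0.389],"yaw": 0,"fingers": 0.47},{"delta_pos": [-0.037,-0.075,0.389],"yaw": 0,"fingers": 0.47},{"delta_pos": [-0.045,-0.107,0.389],"yaw": 0,"fingers": 0.47},{"delta_pos": [-0.053,-0.147,0.389],"yaw": 0,"fingers": 0.47},{"delta_pos": [-0.059,-0.187,0.389],"yaw": 0,"fingers": 0.47},{"delta_pos": [-0.063,-0.227,0.389],"yaw": 0,"fingers": 0.47},{"delta_pos": [-0.066,-0.268,0.389],"yaw": 0,"fingers": 0.47},{"delta_pos": [-0.066,-0.308,0.389],"yaw": 0,"fingers": 0.47}]}}

```text
clock: 32.4
eef_pos: [0.6812, 0.1262, 0.0545]
tool_rot: [-0.123, 0.992, -0.0, -0.0]
ft_force: [0.2, 1.6, 0.3]
grip_width: 0.0398
grasp_force: 0.4
```

```bash
python3 -c "
from h import *
pin=jig(-150,-5)
f=lambda d:pin+280*np.array([np.cos(np.radians(d)),np.sin(np.radians(d))])-11*np.array([-np.sin(np.radians(d)),np.cos(np.radians(d))])
go(*[(*f(d),53,104) for d in (9,4,-1,-7)])"
```

```text
t32.4 tcp [681.2 126.2  54.5] head 104.2 w 39.8 f [0.2 1.6 0.3] tilt [-0. -0.] q [ 0.18  0.73  0.33  1.16 -0.   -0.06]
(np.float64(686.7546182997487), np.float64(91.05064373686581), 53, 104) dpos [0.011, -0.118, 0.005] yaw 0.004
(np.float64(688.5663591016039), np.float64(66.6721733676447), 53, 104) dpos [0.025, -0.198, 0.005] yaw 0.004
(np.float64(688.2464819906471), np.float64(42.22856682298799), 53, 104) dpos [0.046, -0.277, 0.005] yaw 0.004
(np.float64(685.0534634997812), np.float64(13.072141450651849), 53, 104) dpos [0.08, -0.369, 0.005] yaw 0.004
```

Then I'll back the finger off 8 mm and rise.

Emit:
{"op": "jog_arm", "data": {"deltas": [{"delta_pos": [0.004,-0.06,0.005],"yaw": 0,"fingers": 0.47},{"delta_pos": [0.011,-0.118,0.005],"yaw": 0,"fingers": 0.47},{"delta_pos": [0.018,-0.158,0.005],"yaw": 0,"fingers": 0.47},{"delta_pos": [0.025,-0.198,0.005],"yaw": 0,"fingers": 0.47},{"delta_pos": [0.035,-0.238,0.005],"yaw": 0,"fingers": 0.47},{"delta_pos": [0.046,-0.277,0.005],"yaw": 0,"fingers": 0.47},{"delta_pos": [0.062,-0.325,0.005],"yaw": 0,"fingers": 0.47},{"delta_pos": [0.08,-0.369,0.005],"yaw": 0,"fingers": 0.47},{"delta_pos": [0.08,-0.369,0.005],"yaw": 0,"fingers": 0.47},{"delta_pos": [0.078,-0.34,0.005],"yaw": 0,"fingers": 0.47},{"delta_pos": [0.078,-0.338,0.005],"yaw": 0,"fingers": 0.47}]}}

```text
clock: 33.5
eef_pos: [0.6828, 0.025, 0.0531]
tool_rot: [-0.124, 0.992, 0.0, -0.0]
ft_force: [0.0, 0.1, 0.1]
grip_width: 0.0401
grasp_force: 0.0
```

Emit:
{"op": "jog_arm", "data": {"deltas": [{"delta_pos": [0,0,-0.08],"yaw": 0,"fingers": 0.47},{"delta_pos": [0,0,-0.2],"yaw": 0,"fingers": 0.47},{"delta_pos": [0,0,-0.4],"yaw": 0,"fingers": 0.47},{"delta_pos": [0,0,-0.5],"yaw": 0,"fingers": 0.47},{"delta_pos": [0.4,-0.1,-0.5],"yaw": 0,"fingers": 0.47},{"delta_pos": [0.4,-0.1,-0.5],"yaw": 0,"fingers": 0.47},{"delta_pos": [0.4,-0.1,-0.5],"yaw": 0,"fingers": 0.47},{"delta_pos": [0.4,-0.1,-0.5],"yaw": 0,"fingers": 0.47}]}}

```text
clock: 34.3
eef_pos: [0.5712, -0.0355, 0.2038]
tool_rot: [-0.123, 0.992, -0.0, -0.001]
ft_force: [-0.1, -0.1, 0.5]
grip_width: 0.0403
grasp_force: 0.0
```

```bash
python3 -c "
from h import *
im,W,c=cam('top','pics/t16.png'); X,Y,z=W[...,0],W[...,1],W[...,2]
m=(z>.062)&(z<.085)&(np.hypot(X-.685,Y-.024)<.04);k=np.nanmean(W[m],0)*1000;print('knob',m.sum(),k)
p=jig(-150,-5);print('bar deg',JT-np.degrees(np.arctan2(k[1]-p[1],k[0]-p[0])))
blk(W,*jig(-66,0),30,r=42);blk(W,*jig(66,0),30,r=42)
m=(z>.125)&(np.hypot(X-.4,Y-.367)<.03); print('scr',m.sum(),np.nanmean(W[m],0))
for n,u,v in(('jar',242,135),('glueCap',163,227)): print(n,W[v,u])
go()"
```

```text
knob 65 [686.29136638  22.55482845  73.82068892]
bar deg 40.993998102074954
blk 552 ((475.6267395019531, 109.67078399658203), (41.80721664428711, 70.35164642333984), 33.565330505371094)
blk 537 ((586.3286743164062, 179.8769073486328), (42.021854400634766, 69.977294921875), 33.4163932800293)
scr 68 [0.39931485 0.36838376 0.140513  ]
jar [0.60772608 0.33255603 0.09530213]
glueCap [0.40805711 0.48248417 0.16112046]
t34.4 tcp [573.2 -34.8 203.9] head 104.2 w 40.3 f [0.8 1.2 0.5] tilt [0.001 0.   ] q [-0.06  0.4   0.16  1.33  0.   -0.31]
```

View pics/t16.png

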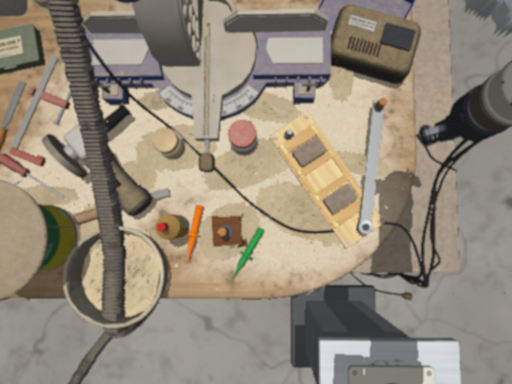

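The final top view shows blocks in pockets 1 and 3 at (340,198) and (309,150). The bar is swung 41° clear with its knob at (379,103), and the scriber is in its stand at (226,231). The jar at (242,135) and the glue at (168,227) have not moved. The unsupported look-alikes toppled by themselves at the start.

```bash
python3 -c "
from workcell import bot
print(bot.job_done())"
```

```text
the job is handed in; nothing more can be done
None
```

I handed the job in after about 34 s of robot time: both blocks present are in pockets 1 and 3, the line is scribed at about 4 cm/s, the scriber hangs in its stand, the bar is swung 41° clear, and the jar and glue bottle have not moved.

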